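# Dial the print chest's thumbwheel lock and draw its bolt

### The job

Unlock the print chest: roll the left thumbwheel until the 4 is squarely on top and the right one until the 2 is squarely on top, pressing them only lightly; the middle one already shows its 3 and must not be turned. Then gently draw the bolt by its knob, fully to the left, leave the code as set and let go, without disturbing the ink jar, the tape roll or the mug.

Things in the scene. Friction and masses are not known exactly. Their poses are not given: they have to be found in the camera images.
- chest: Wooden print chest fixed to the table, 220 (x) x 340 (y) x 72 mm high; origin under its centre, x away from the robot, y left. On its lid a dark steel lock plate, 74 mm (x) by 230 mm (y -80 to +150), face 95 mm above the table, with three thumbwheels in a row along y, their axes along y at x = 0, and the bolt's knob to the left of them. A steel keeper at the right end is lower than the plate.
- left_mark (a point): Point on the plate's face (95 mm above the table) over the left wheel's axis, chest y = +45 mm; chest's axes. Fixed to the plate: the wheel's own top is 10 to 20 mm higher, different for each wheel and not measured; feel for it. The wheel sits on a spring, 5 N per mm, that bottoms after 4 mm; a fingertip pressing at 5 to 12 N rolls it without slip, over 22 N damages it.
- middle_mark (a point): Point on the plate's face (95 mm above the table) over the middle wheel's axis, chest y = 0 mm; chest's axes. Fixed to the plate: the wheel's own top is 10 to 20 mm higher, different for each wheel and not measured; feel for it. The wheel sits on a spring, 5 N per mm, that bottoms after 4 mm; a fingertip pressing at 5 to 12 N rolls it without slip, over 22 N damages it.
- right_mark (a point): Point on the plate's face (95 mm above the table) over the right wheel's axis, chest y = -45 mm; chest's axes. Fixed to the plate: the wheel's own top is 10 to 20 mm higher, different for each wheel and not measured; feel for it. The wheel sits on a spring, 5 N per mm, that bottoms after 4 mm; a fingertip pressing at 5 to 12 N rolls it without slip, over 22 N damages it.
- left_wheel (a joint): White thumbwheel, left one seen from the robot, 40 mm diameter, 18 mm wide, numbers 1-6 as black dots like a die's, 60 degrees apart, parted by grey lines. The number on top, level with the white marks on the plate, counts. Value (rad): N is on top at (N-1) x 1.0472; grows as the top rolls away from the robot (chest +x), 20 mm of rim per rad. Stops at -0.35, 5.59. No clicks; stays put; about 2.5 N at the rim turns it.
- middle_wheel (a joint): White thumbwheel, middle one seen from the robot, 40 mm diameter, 18 mm wide, numbers 1-6 as black dots like a die's, 60 degrees apart, parted by grey lines. The number on top, level with the white marks on the plate, counts. Value (rad): N is on top at (N-1) x 1.0472; grows as the top rolls away from the robot (chest +x), 20 mm of rim per rad. Stops at -0.35, 5.59. No clicks; stays put; about 2.5 N at the rim turns it.
- right_wheel (a joint): White thumbwheel, right one seen from the robot, 40 mm diameter, 18 mm wide, numbers 1-6 as black dots like a die's, 60 degrees apart, parted by grey lines. The number on top, level with the white marks on the plate, counts. Value (rad): N is on top at (N-1) x 1.0472; grows as the top rolls away from the robot (chest +x), 20 mm of rim per rad. Stops at -0.35, 5.59. No clicks; stays put; about 2.5 N at the rim turns it.
- bolt (a joint): Travel of the bolt in m: 0 shut, 0.030 fully drawn, to the chest's +y (left). It slides with about 2 N of friction and stays where it is left. With any wheel more than about 10 degrees off its code number it is blocked after about 1 mm. Over 22 N damages it.
- bolt_knob (a point): Steel knob of the bolt, an upright round post 16 mm in diameter, 34 mm tall above the plate; this point is on its axis, half-way up (about 112 mm above the table). Shut, it stands at chest x = 0, y = +102 mm, 40 mm of bare plate between it and the left wheel; the plate is bare round it.
- ink_jar: Glass ink jar with black cap, 36 mm diameter, 50 mm tall, standing loose on the chest's lid beyond the lock plate; origin under its centre. A bystander.
- tape_roll: Roll of paper tape, 90 mm diameter, 24 mm tall, lying on the table to the left of the chest; origin under its centre. A bystander.
- water_mug: Blue ceramic mug, 76 mm diameter, 85 mm tall, on the table to the right of the chest; origin under its centre. A bystander.

How it is judged:
On the way, in this order (a step that is already met when the one before it is completed fails the run):
1. the wheels show 4, 3, 2 with the bolt still shut (value of joint left_wheel between 2.9916 and 3.2916 rad and value of joint middle_wheel between 1.9444 and 2.2444 rad and value of joint right_wheel between 0.8972 and 1.1972 rad and value of joint bolt below 0.004 m), for 0.2 s.
2. the bolt is fully drawn (value of joint bolt above 0.026 m), for 0.2 s.
At the end, for the whole second after the job is handed in: The left, middle and right wheels show 4, 3, 2, each within 0.15 rad (9 degrees) of square on top; the bolt is drawn at least 26 of its 30 mm; the ink jar is at rest (value of joint left_wheel between 2.9916 and 3.2916 rad and value of joint middle_wheel between 1.9444 and 2.2444 rad and value of joint right_wheel between 0.8972 and 1.1972 rad and value of joint bolt above 0.026 m and linear speed of ink_jar below 0.02 m/s); the robot touches nothing.
It fails at once if the middle wheel is turned more than 0.15 rad from its 3 (not (value of joint middle_wheel between 1.9444 and 2.2444 rad)).
It fails at once if the robot presses a wheel with more than 22 N (contact force between any of left_wheel, middle_wheel, right_wheel and the fingers above 22 N or contact force between any of left_wheel, middle_wheel, right_wheel and the arm above 22 N).
It fails at once if the robot pushes the bolt with more than 22 N (contact force between bolt and the fingers above 22 N or contact force between bolt and the arm above 22 N).
It fails at once if the ink jar, tape roll or mug is moved more than 15 mm (distance of any of ink_jar, tape_roll, water_mug from where it was at the start of the episode above 0.015 m).
It also fails if it takes over 58 s, if anything falls off the work surface, if the arm or the gripper's body presses on something with over 40 N, if the wrist force passes 120 N, or if a joint passes its speed limit or range.

### The arm

A 6-joint arm with a two-finger parallel gripper is mounted at the origin on the work surface. World frame = base frame: x ahead of the robot, y to its left, z up, the work surface at z = 0. Lengths are in m, angles in rad, forces in N, time in s.
With the tool pointing down it reaches from about 0.3 to 0.875 m from the base axis. Payload 6.4 kg.
Tool frame: the origin (TCP) lies between the finger pads; the fingertips stand 11 mm ahead of it and the grasp point (between the pads) lies 8 mm behind it (ctrl.tcp_to_tips is the y of the fingertips in the tool frame, in m); y points along the fingers, x is the direction in which the jaws open and shut, and the axes are right-handed (so a half turn about y gives the same grasp; the last joint's range is limited). The gripper opens to 85 mm and grips with 20 to 120 N. Pads are 22 mm wide; open, the fingers measure 114 mm over their backs; the gripper's body (76 mm by 85 mm) begins 54 mm behind the grasp point. The pads swing forward as they close: fully open they stand 13 mm farther back than shut.
Start: joints at [1.075, 0.181, 1.607, -0, 1.354, -0.206], TCP at [0.164, 0.551, 0.207] pointing down, gripper open.
Joint ranges: [-2.99, 2.99], [-0.89, 2.07], [0.3, 2.58], [-1.14, 4.28], [0, 2.63], [-3.12, 3.12]. Speed limits (rad/s): [2.57, 2.57, 3.01, 3.14, 3.14, 3.14].

### API

Orientations are given as a unit quaternion [w, x, y, z].
In Python, from bench import ctrl gives the robot as it stands.
- The arm moves only by the tool apply_moves, never from a script. Its argument "plan" is text: rows parted by semicolons, each of 7 numbers parted by spaces: the shift along the tool's x, y, z each as a share of 0.05 m, from -1 to 1, then the turn, a rotation vector about the tool's x, y, z each as a share of 0.12 rad, from -1 to 1, then the opening, from 0 (shut) to 1 (fully open). In form: dx dy dz wx wy wz claw; .... A call has exactly 5 rows; each row shifts and turns the commanded pose from where the row before left it, along the tool's axes as they then stand; what a row does not reach is not made up. A row lasts 1/10 s, in which the tool goes at most 50 mm and 8.59 degrees, less where a joint would pass 70% of its speed; a pose out of reach is approached as far as the arm can. A call with a number of a shift or a turn outside -1 to 1 is refused whole. A call with a gripper value outside its range is refused whole. The fingers move at their own pace and stop on an object; the grip force is fixed at half the most. Time passes only in rows, so rows that do not move let the fingers close, or fill a call up. It gives the time, the measured TCP pose, the force and the opening at its end, in the units of the state.
- ctrl.get_obs(): the state, without advancing time (a new reading comes with each control period).
- ctrl.camera(name): name is "scene" or "top" or "wrist"; returns the picture (420x560x3 uint8, red, green, blue); there is no depth.
- ctrl.get_calibration(name): a dict with "intrinsics" (3x3 intrinsics, pixels), "k1" (the pictures are not rectified: a ray, as slopes to the right and down, at radius r is drawn at 1 + k1 r^2 times it, then the intrinsics apply), "R" (3x3) and "t" (3): a world point X has camera coordinates R X + t. Camera axes: x right, y down, z forward; pixel columns grow to the right and rows downward; lengths in m; the calibration is good to about 2 mm. A picture is of the moment at which its call begins: read the wrist's pose just before it. get_calibration takes no time and is no camera call; for the wrist camera it gives the pose at the moment of the call.
- ctrl.hand_in(): hands the job in, once; it reports no verdict.
Trained networks look in the newest picture that a camera, given by its name, has taken for a name from the list of things; names that differ only in an ending like _2 or _b are one class to them, and where a whole thing is asked for, a point or a joint stands for the part that bears it (a point fixed in the world has none). Each returns a list of dicts, best first, with "score" (0 to 1); they miss things now and then, are a little off and sometimes report something else, mostly with a low value. They report only what shows in the picture. A call takes as long as a camera call.
- ctrl.recognise(camera, target): "point" ([x, y, z] in m, in world coordinates, good to about 4 mm: the middle of the surface that is visible of it).
The state is a dict: "time_s": time; "q": joint angles; "dq": joint speeds; "joint_efforts": joint torques, N m; "eef_pos": TCP position; "eef_rot": TCP orientation; "wrist_force": force on the tool from outside, world axes, zero at the start; "torque": the same for the moment, N m; "opening": opening from 0.0 (shut) to 1.0 (fully open).
Only numpy, scipy, OpenCV 4.12 (cv2) and the standard library are available. Lean on these libraries where they do the work, as an engineer would, in place of code of your own. Each camera call takes 0.05 s, during which the arm holds its last target.

## Working session

There is one attempt and no reset: what is moved stays moved. The work goes in short steps, Python scripts to look and compute and a tool call to move; the robot and the scene stay as the last step left them, time stands still between calls to the robot, and variables do not carry over. Pictures are saved under pics/ and viewed, and the job is handed in when it is done.

Besides the shell and the picture viewer there is one more tool, called after "Emit:" as a command line: name --argument value ..., lists and objects as JSON in quotes. apply_moves: Moves the arm, as the interface text tells. Shift numbers are shares of 0.05 m and turn numbers shares of 0.12 rad, none past 1 either way. Its arguments: {"type":"object","properties":{"plan":{"type":"string"}},"required":["plan"]}

```bash
ls; mkdir -p pics
python3 - <<'E'
from bench import ctrl
import cv2
o=ctrl.get_obs()
for k,v in o.items(): print(k,v)
print(ctrl.tcp_to_tips)
for n in ["scene","top","wrist"]:
    im=ctrl.camera(n); cv2.imwrite(f"pics/{n}0.png",cv2.cvtColor(im,cv2.COLOR_RGB2BGR))
    print(n,ctrl.get_calibration(n))
E
```

```text
pics
time_s 0.0
q [ 1.07468321e+00  1.81524445e-01  1.60803392e+00 -7.78815911e-07
  1.35381453e+00 -2.06295273e-01]
dq [-0.00060587  0.00101105  0.00065997  0.00300993 -0.0011227   0.00012887]
joint_efforts [ 4.51588348e-04 -4.44883704e+01 -3.51333296e+01 -2.50935300e-04
  9.12920223e-03  7.35199933e-06]
eef_pos [0.16400587 0.55047686 0.20618101]
eef_rot [-0.5666954   0.56722545  0.42198736 -0.42312915]
wrist_force [-0.0818986   0.04767985 -0.28072567]
torque [-0.04005371  0.04164304 -0.04873019]
opening 1.0014128992432494
0.011
scene {'intrinsics': array([[414.51585904,   0.        , 286.57620589],
       [  0.        , 414.51585904, 215.96764748],
       [  0.        ,   0.        ,   1.        ]]), 'k1': -0.03436258099272749, 'R': array([[ 0.38920258,  0.92110463,  0.00936016],
       [ 0.69973808, -0.28902761, -0.65332202],
       [-0.59907259,  0.26082428, -0.75702228]]), 't': array([-0.19680516, -0.31627338,  1.52018275])}
top {'intrinsics': array([[460.27800492,   0.        , 278.76121936],
       [  0.        , 460.27800492, 214.26532194],
       [  0.        ,   0.        ,   1.        ]]), 'k1': -0.028996540135962128, 'R': array([[ 0.00239298, -0.99997466, -0.00670459],
       [-0.98066516, -0.00103471, -0.19569049],
       [ 0.19567859,  0.00704324, -0.98064279]]), 't': array([0.00819228, 0.54966109, 1.38098945])}
wrist {'intrinsics': array([[322.93384692,   0.        , 275.2839145 ],
       [  0.        , 322.93384692, 214.70389923],
       [  0.        ,   0.        ,   1.        ]]), 'k1': -0.003973540353161956, 'R': array([[ 2.85596837e-01,  9.58349519e-01, -8.03574808e-04],
       [ 9.23782230e-01, -2.75072107e-01,  2.66386427e-01],
       [ 2.55070263e-01, -7.68214490e-02, -9.63865979e-01]]), 't': array([-0.57298079, -0.03394958,  0.3784829 ])}
```

View pics/scene0.png

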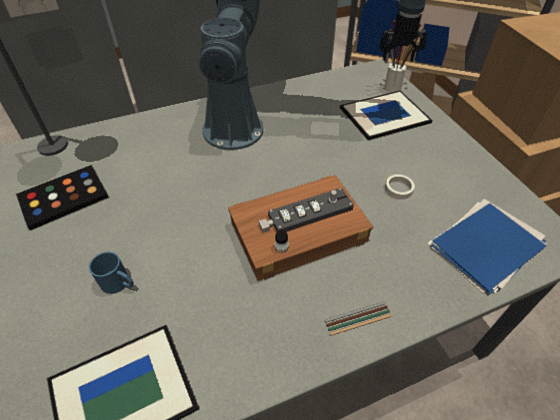

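View pics/top0.png

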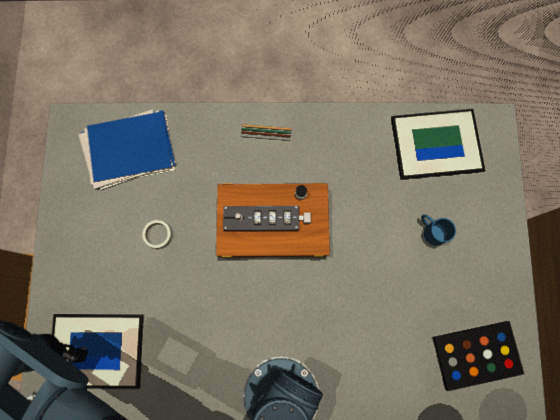

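View pics/wrist0.png

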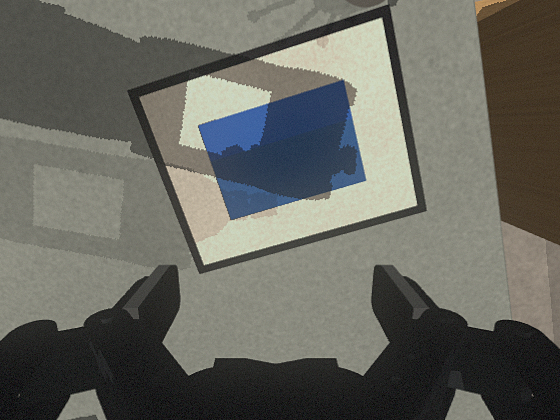

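Run:
```python
from bench import ctrl
for c in ["scene","top"]:
  for n in ["chest","left_mark","middle_mark","right_mark","left_wheel","middle_wheel","right_wheel","bolt_knob","ink_jar","tape_roll","water_mug"]:
    try:
        r=ctrl.recognise(c,n); print(c,n,[([round(float(x),4) for x in d["point"]],round(d["score"],2)) for d in r[:4]])
    except Exception as e: print(c,n,e)
```

```text
scene chest [([0.5672, 0.0172, 0.0726], 0.94)]
scene left_mark [([0.5679, 0.0146, 0.0724], 0.57), ([0.5344, 0.029, 0.1028], 0.5)]
scene middle_mark [([0.5667, 0.0145, 0.0745], 0.88)]
scene right_mark [([0.5649, 0.0184, 0.0736], 0.6)]
scene left_wheel [([0.5394, 0.07, 0.1065], 0.43)]
scene middle_wheel []
scene right_wheel [([0.5354, -0.0203, 0.1113], 0.65)]
scene bolt_knob [([0.533, 0.1236, 0.1051], 0.62)]
scene ink_jar [([0.6191, -0.061, 0.1118], 0.62), ([0.562, 0.0132, 0.0738], 0.5)]
scene tape_roll [([0.496, 0.3937, 0.0165], 0.82)]
scene water_mug [([0.5189, -0.495, 0.0539], 0.93)]
top chest [([0.5185, 0.0303, 0.0741], 0.67)]
top left_mark [([0.5148, 0.0278, 0.0718], 0.8)]
top middle_mark [([0.5184, 0.0288, 0.0743], 0.73)]
top right_mark [([0.5193, 0.0263, 0.0679], 0.91)]
top left_wheel []
top middle_wheel []
top right_wheel [([0.5303, -0.0195, 0.1074], 0.43)]
top bolt_knob [([0.5307, 0.1314, 0.0964], 0.51)]
top ink_jar [([0.6017, -0.054, 0.1241], 0.49)]
top tape_roll [([0.4866, 0.3939, 0.024], 0.73), ([0.5993, -0.0527, 0.1255], 0.31)]
top water_mug [([0.5006, -0.4983, 0.0401], 0.68), ([0.518, 0.0298, 0.0704], 0.28)]
```

```bash
cat > h.py <<'E'
from bench import ctrl
import numpy as np, cv2
from scipy.spatial.transform import Rotation as Ro
np.set_printoptions(precision=4,suppress=True)
def pose():
    o=ctrl.get_obs(); q=o["eef_rot"]; return np.array(o["eef_pos"]),Ro.from_quat([q[1],q[2],q[3],q[0]]),o
def Rt(yaw=0):  # tool x at world yaw, y down
    return Ro.from_matrix(np.array([[np.cos(yaw),0,-np.sin(yaw)],[np.sin(yaw),0,np.cos(yaw)],[0,-1,0]]))
def delta(p,R,tp,tR):
    return R.inv().apply(tp-p)/0.05, (R.inv()*tR).as_rotvec()/0.12
def plan(tp,yaw=0):
    p,R,o=pose(); d,w=delta(p,R,np.array(tp),Rt(yaw)); print("pos",p,"t",o["time_s"],"F",o["wrist_force"],"op",o["opening"]); print("total shift (tool-frame units)",d,"turn",w)
def snap(c,name,scale=1,crop=None):
    cal=ctrl.get_calibration(c); im=cv2.cvtColor(ctrl.camera(c),cv2.COLOR_RGB2BGR); cv2.imwrite("pics/raw_"+name+".png",im)
    np.savez("pics/"+name+".npz",**cal)
    if crop: im=im[crop[1]:crop[3],crop[0]:crop[2]]
    if scale!=1: im=cv2.resize(im,None,fx=scale,fy=scale,interpolation=cv2.INTER_CUBIC)
    cv2.imwrite("pics/"+name+".png",im); return cal
def proj(cal,X):
    c=cal["R"]@np.asarray(X)+cal["t"]; x=c[:2]/c[2]; x=x*(1+cal["k1"]*(x@x)); K=cal["intrinsics"]; return np.array([K[0,0]*x[0]+K[0,2],K[1,1]*x[1]+K[1,2]])
def unproj(cal,uv,z):
    K=cal["intrinsics"]; xd=np.array([(uv[0]-K[0,2])/K[0,0],(uv[1]-K[1,2])/K[1,1]]); x=xd.copy()
    for _ in range(10): x=xd/(1+cal["k1"]*(x@x))
    d=cal["R"].T@np.array([x[0],x[1],1]); C=-cal["R"].T@cal["t"]; return C+d*(z-C[2])/d[2]
E
python3 - <<'E'
from h import *
p,R,o=pose(); print(R.as_matrix())
cal=ctrl.get_calibration("wrist"); C=-cal["R"].T@cal["t"]; print("cam in tool",R.inv().apply(C-p)); print("cam R in tool",cal["R"]@R.as_matrix())
for y in (0,np.pi): plan([0.50,0.03,0.25],y)
c=ctrl.get_calibration("top")
for uv in [(218.5,183.5),(327.5,184),(329,256),(217,256.5)]: print(unproj(c,uv,0.072))
E
```

```text
[[ 0.2857  0.     -0.9583]
 [ 0.9583  0.      0.2857]
 [ 0.     -1.     -0.    ]]
cam in tool [-0.0015 -0.167   0.0681]
cam R in tool [[ 1.     -0.0005  0.0001]
 [ 0.     -0.2666 -0.9638]
 [ 0.0005  0.9638 -0.2666]]
pos [0.1643 0.5511 0.2071] t 1.25 F [ 0.3287 -0.7065 -0.6476] op 0.9997101676775213
total shift (tool-frame units) [-8.0682 -0.8579 -9.4115] turn [-0.     10.6752  0.0003]
pos [0.1643 0.5511 0.2071] t 1.25 F [ 0.3287 -0.7065 -0.6476] op 0.9997101676775213
total shift (tool-frame units) [-8.0682 -0.8579 -9.4115] turn [  0.0003 -15.5047   0.    ]
[0.644  0.1976 0.072 ]
[ 0.6426 -0.1428  0.072 ]
[ 0.4176 -0.1432  0.072 ]
[0.4155 0.1958 0.072 ]
```

Run:
```python
from h import *
p,R,o=pose(); tp=np.array([0.50,0.03,0.27]); N=15; s=(tp-p)/N
W=(R.inv()*Rt(0)).as_rotvec()/N
for i in range(N):
    d=R.inv().apply(s)/0.05; print(i,d, W/0.12); R=R*Ro.from_rotvec(W)
```

```text
0 [-0.5379 -0.0839 -0.6274] [-0.      0.7117  0.    ]
1 [-0.4824 -0.0839 -0.671 ] [-0.      0.7117  0.    ]
2 [-0.4234 -0.0839 -0.7097] [-0.      0.7117  0.    ]
3 [-0.3613 -0.0839 -0.7433] [-0.      0.7117  0.    ]
4 [-0.2966 -0.0839 -0.7714] [-0.      0.7117  0.    ]
5 [-0.2297 -0.0839 -0.7939] [-0.      0.7117  0.    ]
6 [-0.1612 -0.0839 -0.8106] [-0.      0.7117  0.    ]
7 [-0.0915 -0.0839 -0.8214] [-0.      0.7117  0.    ]
8 [-0.0211 -0.0839 -0.8262] [-0.      0.7117  0.    ]
9 [ 0.0495 -0.0839 -0.8249] [-0.      0.7117  0.    ]
10 [ 0.1197 -0.0839 -0.8177] [-0.      0.7117  0.    ]
11 [ 0.189  -0.0839 -0.8045] [-0.      0.7117  0.    ]
12 [ 0.2569 -0.0839 -0.7855] [-0.      0.7117  0.    ]
13 [ 0.323  -0.0839 -0.7607] [-0.      0.7117  0.    ]
14 [ 0.3867 -0.0839 -0.7304] [-0.      0.7117  0.    ]
```

Emit:
apply_moves --plan "-0.54 -0.08 -0.63 0 0.71 0 1; -0.48 -0.08 -0.67 0 0.71 0 1; -0.42 -0.08 -0.71 0 0.71 0 1; -0.36 -0.08 -0.74 0 0.71 0 1; -0.3 -0.08 -0.77 0 0.71 0 1"

```text
time_s: 1.75
eef_pos: [0.2768, 0.3763, 0.2274]
eef_rot: [0.644, -0.644, -0.292, 0.292]
wrist_force: [1.9, 0.5, 0.1]
opening: 1.003
```

Emit:
apply_moves --plan "-0.23 -0.08 -0.79 0 0.71 0 1; -0.16 -0.08 -0.81 0 0.71 0 1; -0.09 -0.08 -0.82 0 0.71 0 1; -0.02 -0.08 -0.83 0 0.71 0 1; 0.05 -0.08 -0.82 0 0.71 0 1"

```text
time_s: 2.25
eef_pos: [0.389, 0.2029, 0.2476]
eef_rot: [0.691, -0.691, -0.15, 0.149]
wrist_force: [0.3, -0.1, -0.4]
opening: 0.994
```

Emit:
apply_moves --plan "0.12 -0.08 -0.82 0 0.71 0 1; 0.19 -0.08 -0.8 0 0.71 0 1; 0.26 -0.08 -0.79 0 0.71 0 1; 0.32 -0.08 -0.76 0 0.71 0 1; 0.39 -0.08 -0.73 0 0.71 0 1"

```text
time_s: 2.75
eef_pos: [0.5016, 0.0294, 0.2675]
eef_rot: [0.707, -0.707, 0.0, -0.001]
wrist_force: [0.2, -0.3, 0.0]
opening: 1.001
```

Run:
```python
from h import *
plan([0.53,0.03,0.25],0); print(pose()[1].as_matrix())
cal=snap("wrist","w1")
for y in (-45,0,45,102): print(y,proj(cal,[0.530,0.027+y/1000,0.11]))
```

```text
pos [0.5016 0.0294 0.2675] t 2.75 F [ 0.248  -0.3124  0.0074] op 1.0009029988902622
total shift (tool-frame units) [0.5685 0.3502 0.0134] turn [-0.0001 -0.0072  0.0054]
[[ 1.      0.0007  0.0009]
 [-0.0009  0.      1.    ]
 [ 0.0007 -1.      0.    ]]
-45 [302.9196 236.4931]
0 [303.8892 194.9578]
45 [304.9272 150.3186]
102 [306.351   88.7855]
```

View pics/w1.png

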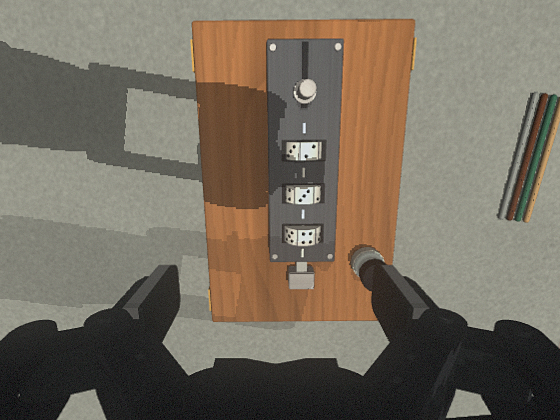

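Run:
```python
from h import *
im=cv2.imread("pics/raw_w1.png")[30:290,260:350]; cv2.imwrite("pics/w1z.png",cv2.resize(im,None,fx=8,fy=8,interpolation=cv2.INTER_CUBIC)[600:,:][:, :])
z=cv2.resize(im[60:210],None,fx=6,fy=6,interpolation=cv2.INTER_CUBIC); cv2.imwrite("pics/w1z.png",cv2.resize(im[85:230,10:80],None,fx=4,fy=4,interpolation=cv2.INTER_CUBIC))
cal=np.load("pics/w1.npz")
for uv in [(267,39),(343.5,40),(334,262.5),(268.5,262)]: print(unproj(cal,uv,0.095))
for uv in [(193,21),(415,20),(212,321)]: print(unproj(cal,uv,0.072))
```

```text
[0.4929 0.1749 0.095 ]
[0.5656 0.174  0.095 ]
[ 0.5674 -0.0546  0.095 ]
[ 0.4929 -0.0538  0.095 ]
[0.4185 0.1966 0.072 ]
[0.6407 0.1975 0.072 ]
[ 0.4196 -0.1456  0.072 ]
```

View pics/w1z.png

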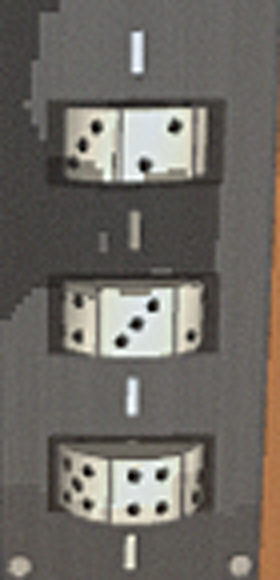

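Emit:
apply_moves --plan "0.28 0.2 0 0 0 0 0; 0.28 0.1 0 0 0 0 0; 0 0 0 0 0 0 0; 0 0 0 0 0 0 0; 0 0 0 0 0 0 0"

```text
time_s: 3.3
eef_pos: [0.5284, 0.0314, 0.2524]
eef_rot: [-0.707, 0.707, 0.001, -0.001]
wrist_force: [-1.2, 0.1, 0.4]
opening: 0.142
```

Run:
```python
from h import *
plan([0.53,0.0255,0.25],0)
cal=snap("wrist","w2")
p,R,o=pose()
print(proj(cal,p+R.apply([0,0.011,0])))
for s in (-.011,.011): print(proj(cal,p+R.apply([0,0.011,s])),proj(cal,p+R.apply([0.014,0.011,s])))
```

```text
pos [0.5284 0.0314 0.2524] t 3.3 F [-1.2192  0.1295  0.4386] op 0.14169993646418624
total shift (tool-frame units) [ 0.0313  0.0486 -0.1181] turn [0.0005 0.0298 0.0014]
[277.2133 242.8493]
[277.1796 260.2558] [300.7252 260.2554]
[277.2481 224.8942] [301.5349 224.896 ]
```

View pics/w2.png

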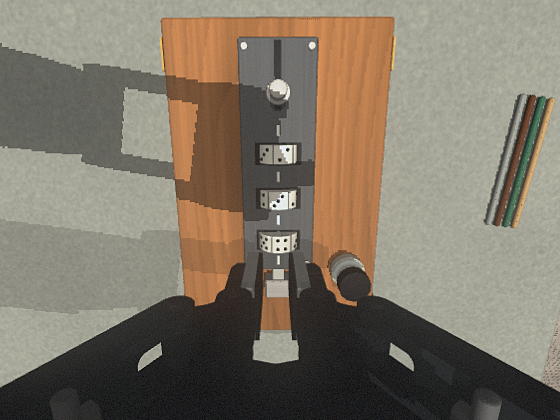

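Emit:
apply_moves --plan "0 0.4 0.4 0 0 0 0; 0 0.4 0.4 0 0 0 0; 0 0.4 0 0 0 0 0; 0 0 0 0 0 0 0; 0 0 0 0 0 0 0"

```text
time_s: 3.85
eef_pos: [0.5286, 0.0711, 0.1927]
eef_rot: [-0.707, 0.707, 0.001, -0.001]
wrist_force: [-0.0, -0.2, 0.7]
opening: 0.0
```

Run:
```python
from h import *
plan([0.53,0.0705,0.136],0)
cal=snap("wrist","w3")
snap("scene","s3",5,(240,170,380,260))
p,R,o=pose()
print(proj(cal,p+R.apply([0,0.011,0])))
im=cv2.imread("pics/raw_w2.png")[130:260,240:320]; cv2.imwrite("pics/w2z.png",cv2.resize(im,None,fx=4.5,fy=4.5,interpolation=cv2.INTER_CUBIC))
```

```text
pos [0.5286 0.0711 0.1927] t 3.85 F [-0.0116 -0.2006  0.6779] op 5.734838373616333e-05
total shift (tool-frame units) [ 0.0283  1.1341 -0.0125] turn [0.0014 0.0275 0.0009]
[278.8166 243.8932]
```

View pics/w3.png

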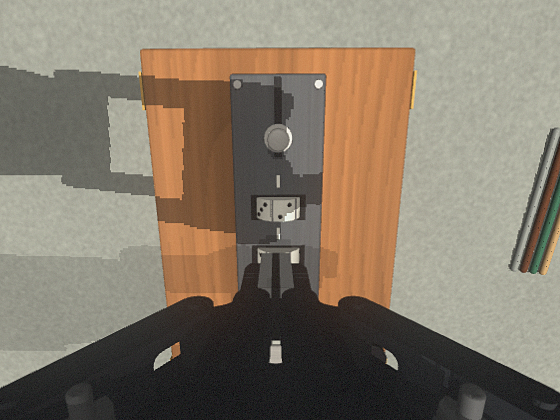

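View pics/s3.png

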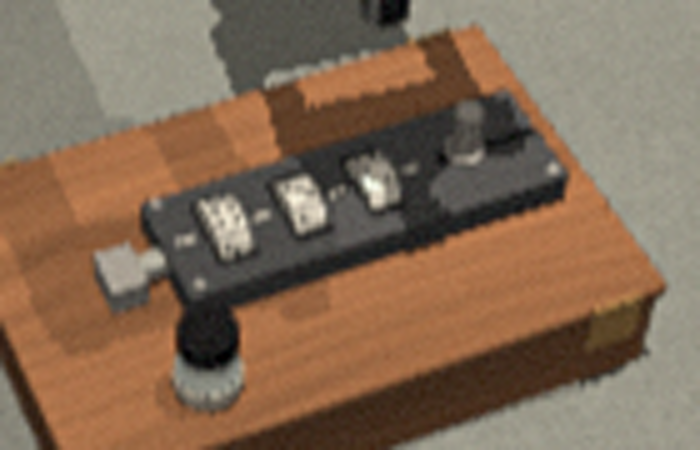

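View pics/w2z.png

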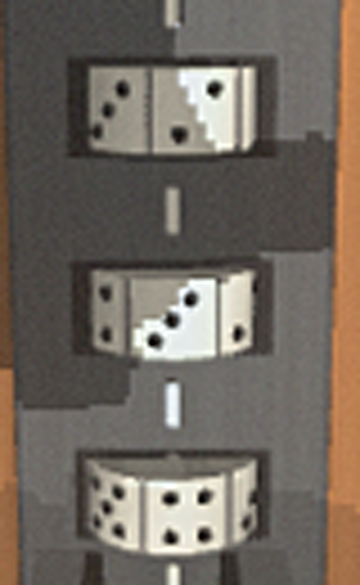

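Run:
```python
from h import *
from scipy.optimize import least_squares
cal=np.load("pics/w2.npz")
# boundaries: u values; value v: boundary between N and N+1 on top at (N-0.5)*1.0472
def u(th,y,h,x0=0.530):  # th: angle from top toward +x
    return proj(cal,[x0+.02*np.sin(th),0.0255+y,0.075+h+.02*np.cos(th)])[0]
for n,y,bs in [("L",.045,[(273.6,2.5),(293.3,1.5)]),("M",0,[(268.9,3.5),(288.2,2.5)]),("R",-.045,[(271.8,4.5),(291.8,3.5)])]:
  for h in (.010,.015,.020):
    # boundary b (N+.5 label) at th = value - (b-1)*1.0472
    r=least_squares(lambda q:[u(q[0]-(b-1)*1.0472,y,h)-uu for uu,b in bs],[ {"L":1.35,"M":2.1,"R":3.1}[n]])
    print(n,h,r.x,r.fun)
print([proj(cal,[.530,.0255+y,.095]) for y in (.0225,-.0225,.07)])
```

```text
L 0.01 [1.3595] [ 0.1047 -0.1654]
L 0.015 [1.354] [-0.028   0.0438]
L 0.02 [1.3485] [-0.166   0.2584]
M 0.01 [2.141] [-0.2648  0.2849]
M 0.015 [2.1381] [-0.4112  0.4408]
M 0.02 [2.1352] [-0.5625  0.6009]
R 0.01 [3.3981] [ 0.6467 -0.9325]
R 0.015 [3.3938] [ 0.5297 -0.7595]
R 0.02 [3.3895] [ 0.4084 -0.5824]
[array([277.8418, 176.5666]), array([277.5901, 219.3775]), array([278.1278, 127.851 ])]
```

Emit:
apply_moves --plan "-0.11 0.4 -0.01 0 0 0 0; 0 0.4 0 0 0 0 0; 0 0.3 0 0 0 0 0; 0 0.15 0 0 0 0 0; 0 0 0 0 0 0 0"

```text
time_s: 4.45
eef_pos: [0.5231, 0.0703, 0.1296]
eef_rot: [0.707, -0.707, -0.001, 0.001]
wrist_force: [-0.1, 0.2, -0.1]
opening: -0.002
```

Run:
```python
from h import *
plan([0.523,0.0705,0.126],0)
cal=snap("wrist","w4")
snap("scene","s4",5,(240,150,380,260))
p,R,o=pose()
print(proj(cal,p+R.apply([0,0.011,0])))
```

```text
pos [0.5231 0.0703 0.1296] t 4.45 F [-0.0768  0.179  -0.103 ] op -0.0018002639180326725
total shift (tool-frame units) [-0.0027  0.0713  0.0038] turn [-0.0001  0.0214 -0.0039]
[278.7275 243.3988]
```

View pics/w4.png

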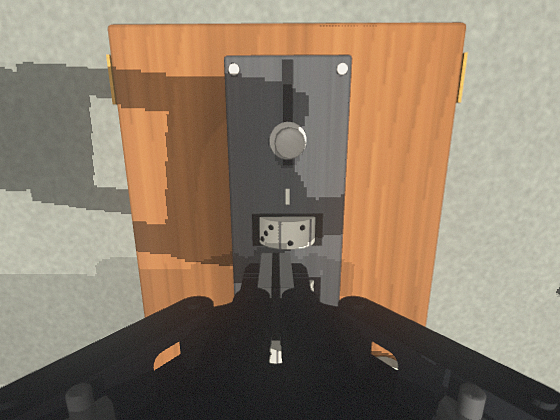

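View pics/s4.png

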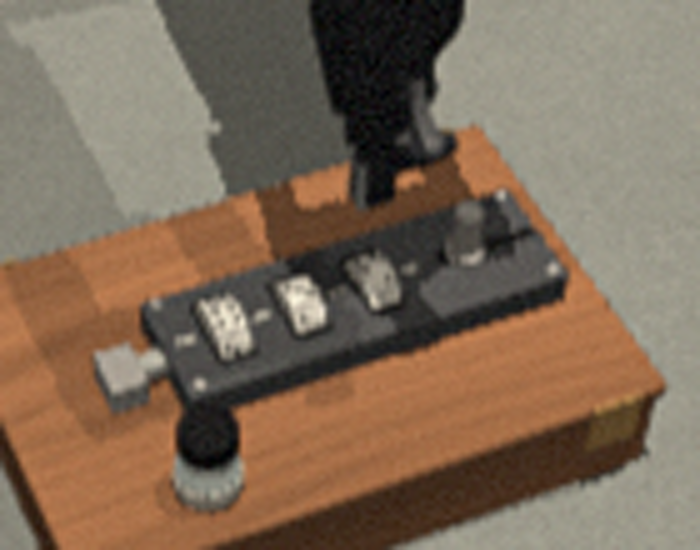

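Run:
```python
from h import *
cal=ctrl.get_calibration("scene"); p,R,o=pose()
f=lambda X:(proj(cal,X)-[240,150])*5
print("tip",f(p+R.apply([0,.011,0])),"tcp",f(p),"wheel top",f([.53,.0705,.112]),"knob top",f([.53,.1275,.129]))
for s in (-1,1):
  for t in (-1,1): print(f(p+R.apply([s*.01,.011,t*.011])))
```

```text
tip [366.4444 241.8809] tcp [367.6074 227.9794] wheel top [370.4916 258.7871] knob top [466.0351 208.7453]
[340.5013 235.231 ]
[376.6445 224.1158]
[356.0814 259.9288]
[392.5262 248.5676]
```

Run:
```python
from h import *
im=cv2.imread("pics/raw_s4.png")[150:225,280:350]; im=cv2.convertScaleAbs(im,alpha=1.6,beta=30)
cv2.imwrite("pics/s4z.png",cv2.resize(im,None,fx=8,fy=8,interpolation=cv2.INTER_NEAREST))
im=cv2.imread("pics/raw_w4.png")[200:330,210:350]; im=cv2.convertScaleAbs(im,alpha=2,beta=40)
cv2.imwrite("pics/w4z.png",cv2.resize(im,None,fx=4.5,fy=4.5,interpolation=cv2.INTER_NEAREST))
```

```text
(no output)
```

View pics/s4z.png

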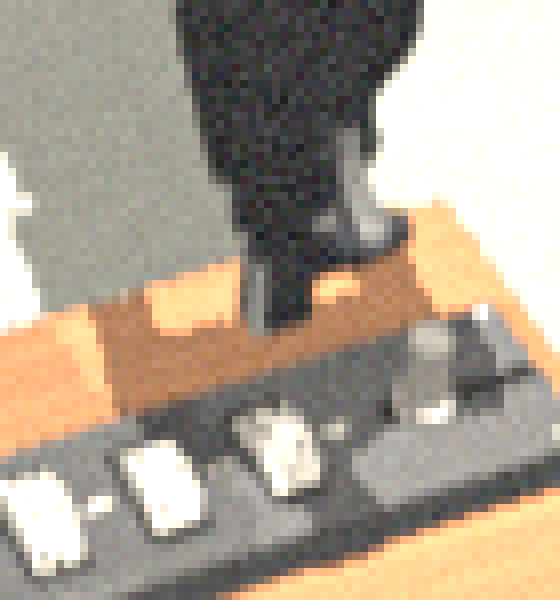

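View pics/w4z.png

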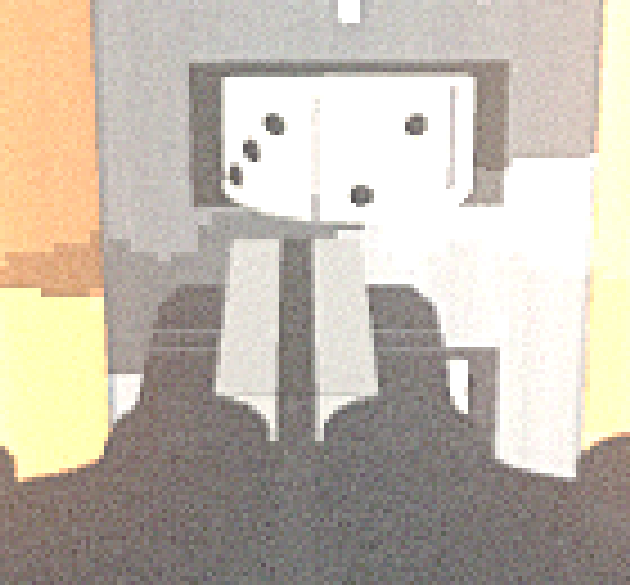

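Run:
```python
from h import *
cw=np.load("pics/w4.npz"); cs=ctrl.get_calibration("scene"); p,R,o=pose()
for y in (.011,0,-.01,-.02,-.03,-.04,-.05):
    print(y,"wrist front",proj(cw,p+R.apply([0.01,y,.011])),"centre",proj(cw,p+R.apply([0.01,y,0])),"scene",[proj(cs,p+R.apply([.008,y,t])) for t in (-.011,.011)])
```

```text
0.011 wrist front [296.2294 225.3547] centre [295.905  243.4055] scene [array([310.9017, 201.4871]), array([318.1846, 199.2198])]
0 wrist front [297.4733 231.4089] centre [297.1089 250.4385] scene [array([311.1183, 198.7105]), array([318.4537, 196.4412])]
-0.01 wrist front [298.743  237.5886] centre [298.3353 257.6033] scene [array([311.318 , 196.1505]), array([318.7017, 193.8793])]
-0.02 wrist front [300.1704 244.5358] centre [299.711  265.6413] scene [array([311.5203, 193.5555]), array([318.953 , 191.2828])]
-0.03 wrist front [301.7867 252.403 ] centre [301.2652 274.7223] scene [array([311.7253, 190.9249]), array([319.2077, 188.6508])]
-0.04 wrist front [303.632  261.3857] centre [303.0349 285.0631] scene [array([311.9331, 188.2579]), array([319.4658, 185.9827])]
-0.05 wrist front [305.7587 271.739 ] centre [305.0681 296.9452] scene [array([312.1437, 185.5539]), array([319.7273, 183.2777])]
```

Run:
```python
from h import *
cw=np.load("pics/w4.npz")
print("mark",proj(cw,[.53,.0255+.0675,.095]),"knobtop",proj(cw,[.53,.1275,.129]),"wheel top",proj(cw,[.53,.0705,.11]),"screw",proj(cw,[.4985,.169,.095]))
c=ctrl.get_calibration("top"); p,R,o=pose(); print("top tcp",proj(c,p)); snap("top","t4",6,(220,170,320,260))
```

```text
mark [287.8522 196.3954] knobtop [291.2663 143.9893] wheel top [288.2987 237.6237] screw [234.8103  66.9174]
top tcp [257.7841 217.6965]
```

View pics/t4.png

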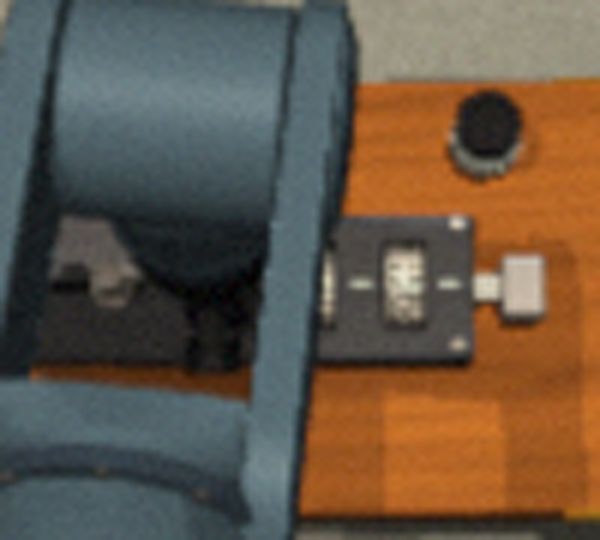

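Emit:
apply_moves --plan "0 0.02 0 0 0 0 0; 0 0.02 0 0 0 0 0; 0 0.02 0 0 0 0 0; 0 0 0 0 0 0 0; 0 0 0 0 0 0 0"

```text
time_s: 5.1
eef_pos: [0.5232, 0.0706, 0.1266]
eef_rot: [0.707, -0.707, -0.001, 0.001]
wrist_force: [-0.3, -0.9, -0.5]
opening: -0.004
```

Emit:
apply_moves --plan "0 0.02 0 0 0 0 0; 0 0.02 0 0 0 0 0; 0 0.02 0 0 0 0 0; 0 0 0 0 0 0 0; 0 0 0 0 0 0 0"

```text
time_s: 5.6
eef_pos: [0.5231, 0.0706, 0.1235]
eef_rot: [0.707, -0.707, -0.001, 0.001]
wrist_force: [0.4, 0.5, -0.4]
opening: -0.0
```

Emit:
apply_moves --plan "0 0.02 0 0 0 0 0; 0 0.02 0 0 0 0 0; 0 0.02 0 0 0 0 0; 0 0 0 0 0 0 0; 0 0 0 0 0 0 0"

```text
time_s: 6.1
eef_pos: [0.5232, 0.0706, 0.1206]
eef_rot: [-0.707, 0.707, 0.001, -0.001]
wrist_force: [0.2, -0.2, 0.3]
opening: 0.001
```

Run:
```python
from h import *
for i in range(3): plan([0.523,0.0705,0.116],0)
snap("wrist","w5"); im=cv2.imread("pics/raw_w5.png")[180:330,200:360]; im=cv2.convertScaleAbs(im,alpha=2,beta=40)
cv2.imwrite("pics/w5z.png",cv2.resize(im,None,fx=4,fy=4,interpolation=cv2.INTER_NEAREST))
```

```text
pos [0.5232 0.0706 0.1206] t 6.1 F [ 0.1769 -0.2171  0.3018] op 0.001136977375736363
total shift (tool-frame units) [-0.0038  0.0912 -0.0015] turn [ 0.0001  0.0253 -0.0004]
pos [0.5232 0.0706 0.1206] t 6.1 F [ 0.1769 -0.2171  0.3018] op 0.001136977375736363
total shift (tool-frame units) [-0.0038  0.0912 -0.0015] turn [ 0.0001  0.0253 -0.0004]
pos [0.5232 0.0706 0.1206] t 6.1 F [ 0.1769 -0.2171  0.3018] op 0.001136977375736363
total shift (tool-frame units) [-0.0038  0.0912 -0.0015] turn [ 0.0001  0.0253 -0.0004]
```

View pics/w5z.png

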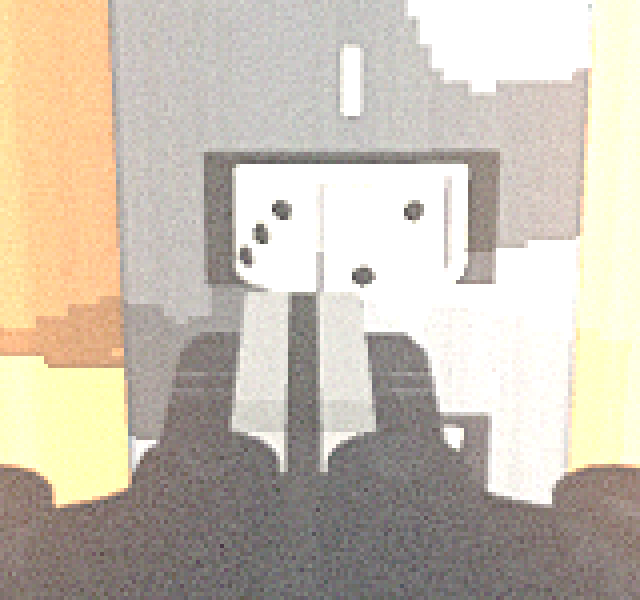

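Emit:
apply_moves --plan "0 0.02 0 0 0 0 0; 0 0.02 0 0 0 0 0; 0 0.02 0 0 0 0 0; 0 0 0 0 0 0 0; 0 0 0 0 0 0 0"

```text
time_s: 6.65
eef_pos: [0.5231, 0.0706, 0.1175]
eef_rot: [0.707, -0.707, -0.001, 0.001]
wrist_force: [-0.9, 0.8, -0.1]
opening: -0.001
```

Emit:
apply_moves --plan "0 0.02 0 0 0 0 0; 0 0.02 0 0 0 0 0; 0 0.02 0 0 0 0 0; 0 0 0 0 0 0 0; 0 0 0 0 0 0 0"

```text
time_s: 7.15
eef_pos: [0.5232, 0.0706, 0.1145]
eef_rot: [0.707, -0.707, -0.001, 0.001]
wrist_force: [-0.4, 0.9, -0.3]
opening: 0.003
```

Run:
```python
from h import *
snap("scene","s6"); p,R,o=pose(); cs=ctrl.get_calibration("scene")
im=cv2.imread("pics/raw_s6.png")[150:225,270:360]; im=cv2.convertScaleAbs(im,alpha=1.5,beta=30)
cv2.imwrite("pics/s6z.png",cv2.resize(im,None,fx=8,fy=8,interpolation=cv2.INTER_CUBIC))
for y in (.011,0,-.01,-.02,-.03): print(y,[(proj(cs,p+R.apply([.008,y,t]))-[270,150])*8 for t in (-.011,.011)])
snap("wrist","w6"); im=cv2.imread("pics/raw_w6.png")[180:330,200:360]; im=cv2.convertScaleAbs(im,alpha=2,beta=40)
cv2.imwrite("pics/w6z.png",cv2.resize(im,None,fx=4,fy=4,interpolation=cv2.INTER_NEAREST))
```

```text
0.011 [array([324.2184, 442.0224]), array([381.842 , 423.9143])]
0 [array([325.9289, 420.3206]), array([383.9641, 402.1928])]
-0.01 [array([327.5053, 400.3133]), array([385.9197, 382.169 ])]
-0.02 [array([329.1025, 380.0356]), array([387.901 , 361.8761])]
-0.03 [array([330.721 , 359.4821]), array([389.9085, 341.3088])]
```

View pics/s6z.png

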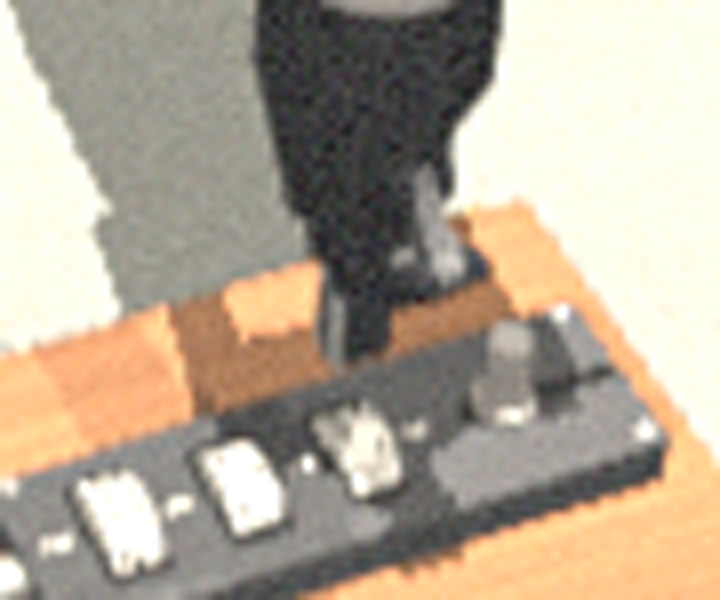

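View pics/w6z.png

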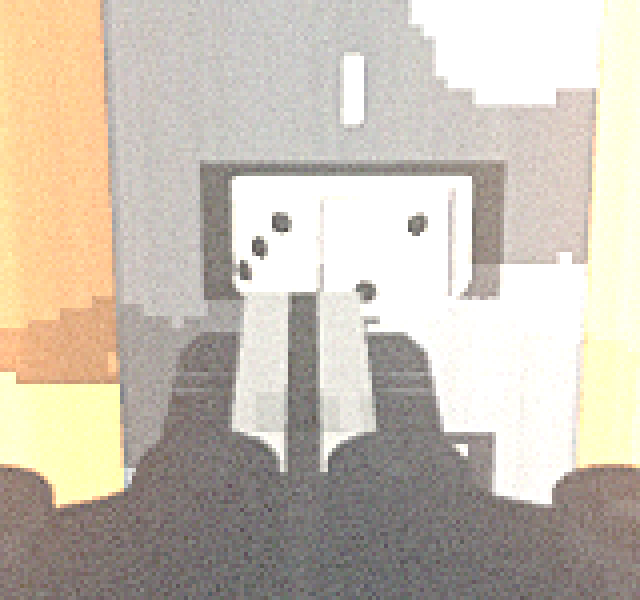

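Emit:
apply_moves --plan "0 0.014 0 0 0 0 0; 0 0.014 0 0 0 0 0; 0 0.014 0 0 0 0 0; 0 0.014 0 0 0 0 0; 0 0.014 0 0 0 0 0"

```text
time_s: 7.75
eef_pos: [0.5232, 0.0706, 0.111]
eef_rot: [-0.707, 0.707, 0.001, -0.001]
wrist_force: [-0.1, -0.3, -0.1]
opening: 0.001
```

Emit:
apply_moves --plan "0 0.014 0 0 0 0 0; 0 0.014 0 0 0 0 0; 0 0.014 0 0 0 0 0; 0 0.014 0 0 0 0 0; 0 0.014 0 0 0 0 0"

```text
time_s: 8.25
eef_pos: [0.5232, 0.0706, 0.1075]
eef_rot: [-0.707, 0.707, 0.001, -0.001]
wrist_force: [-0.1, 0.2, -0.0]
opening: -0.002
```

Emit:
apply_moves --plan "0 0.014 0 0 0 0 0; 0 0.014 0 0 0 0 0; 0 0.014 0 0 0 0 0; 0 0.014 0 0 0 0 0; 0 0.014 0 0 0 0 0"

```text
time_s: 8.75
eef_pos: [0.5232, 0.0706, 0.104]
eef_rot: [0.707, -0.707, -0.001, 0.001]
wrist_force: [0.5, 0.8, -0.8]
opening: 0.004
```

Emit:
apply_moves --plan "0 0.014 0 0 0 0 0; 0 0.014 0 0 0 0 0; 0 0.014 0 0 0 0 0; 0 0.014 0 0 0 0 0; 0 0.014 0 0 0 0 0"

```text
time_s: 9.25
eef_pos: [0.5232, 0.0706, 0.1005]
eef_rot: [-0.707, 0.707, 0.001, -0.001]
wrist_force: [0.1, -0.5, 0.4]
opening: -0.001
```

Run:
```python
from h import *
snap("scene","s7"); p,R,o=pose(); cs=ctrl.get_calibration("scene"); print(p,o["wrist_force"])
im=cv2.imread("pics/raw_s7.png")[150:225,270:360]; im=cv2.convertScaleAbs(im,alpha=1.5,beta=30)
cv2.imwrite("pics/s7z.png",cv2.resize(im,None,fx=8,fy=8,interpolation=cv2.INTER_CUBIC))
for y in (.011,0,-.01,-.02,-.03): print(y,[(proj(cs,p+R.apply([.008,y,t]))-[270,150])*8 for t in (-.011,.011)])
snap("wrist","w7"); im=cv2.imread("pics/raw_w7.png")[180:330,200:360]; im=cv2.convertScaleAbs(im,alpha=2,beta=40)
cv2.imwrite("pics/w7z.png",cv2.resize(im,None,fx=4,fy=4,interpolation=cv2.INTER_NEAREST))
```

```text
[0.5231 0.0706 0.1004] [-0.8044  0.0843  0.0484]
0.011 [array([321.9471, 469.2688]), array([379.0471, 451.1907])]
0 [array([323.6277, 447.9747]), array([381.1322, 429.8749])]
-0.01 [array([325.1765, 428.3457]), array([383.0534, 410.2274])]
-0.02 [array([326.7455, 408.4535]), array([384.9997, 390.3181])]
-0.03 [array([328.3352, 388.2931]), array([386.9715, 370.142 ])]
```

View pics/s7z.png

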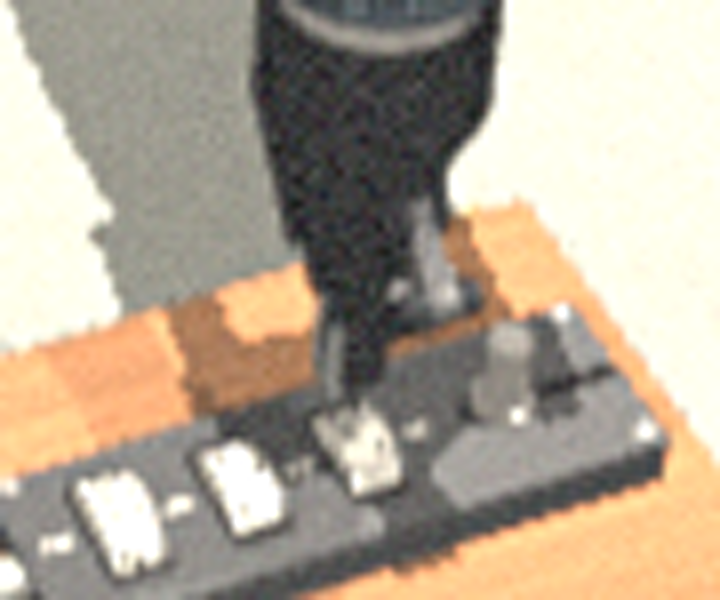

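View pics/w7z.png

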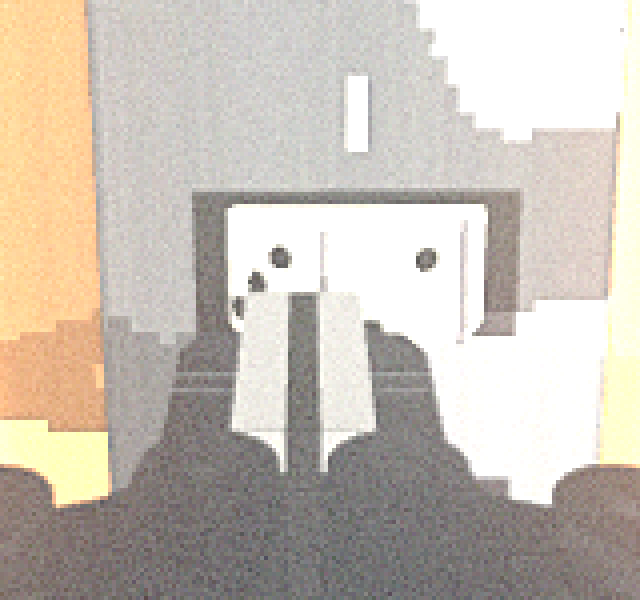

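Emit:
apply_moves --plan "0.05 0.02 0 0 0 0 0; 0 0.02 0 0 0 0 0; 0 0.02 0 0 0 0 0; 0 0.02 0 0 0 0 0; 0 0.01 0 0 0 0 0"

```text
time_s: 9.85
eef_pos: [0.5256, 0.0706, 0.0959]
eef_rot: [0.707, -0.707, -0.001, 0.001]
wrist_force: [0.3, -0.9, 0.0]
opening: -0.001
```

Emit:
apply_moves --plan "0 0.014 0 0 0 0 0; 0 0.014 0 0 0 0 0; 0 0.014 0 0 0 0 0; 0 0.014 0 0 0 0 0; 0 0.014 0 0 0 0 0"

```text
time_s: 10.35
eef_pos: [0.5257, 0.0706, 0.0925]
eef_rot: [-0.707, 0.707, 0.001, -0.001]
wrist_force: [-0.1, 0.1, -0.2]
opening: 0.004
```

Emit:
apply_moves --plan "0 0.02 0 0 0 0 0; 0 0.02 0 0 0 0 0; 0 0.02 0 0 0 0 0; 0 0 0 0 0 0 0; 0 0 0 0 0 0 0"

```text
time_s: 10.85
eef_pos: [0.5257, 0.0706, 0.0896]
eef_rot: [0.707, -0.707, -0.001, 0.001]
wrist_force: [-0.7, -0.7, -0.1]
opening: 0.0
```

Emit:
apply_moves --plan "0 0.02 0 0 0 0 0; 0 0.02 0 0 0 0 0; 0 0.02 0 0 0 0 0; 0 0 0 0 0 0 0; 0 0 0 0 0 0 0"

```text
time_s: 11.35
eef_pos: [0.5256, 0.0706, 0.0865]
eef_rot: [0.707, -0.707, -0.001, 0.001]
wrist_force: [0.1, -0.1, -0.1]
opening: 0.002
```

Run:
```python
from h import *
snap("scene","s8"); p,R,o=pose(); print(p,o["wrist_force"])
im=cv2.imread("pics/raw_s8.png")[150:225,270:360]; im=cv2.convertScaleAbs(im,alpha=1.5,beta=30)
cv2.imwrite("pics/s8z.png",cv2.resize(im,None,fx=8,fy=8,interpolation=cv2.INTER_CUBIC))
snap("wrist","w8"); im=cv2.imread("pics/raw_w8.png")[180:330,200:360]; im=cv2.convertScaleAbs(im,alpha=2,beta=40)
cv2.imwrite("pics/w8z.png",cv2.resize(im,None,fx=4,fy=4,interpolation=cv2.INTER_NEAREST))
```

```text
[0.5257 0.0706 0.0866] [-0.0858  0.1616 -0.3279]
```

View pics/s8z.png

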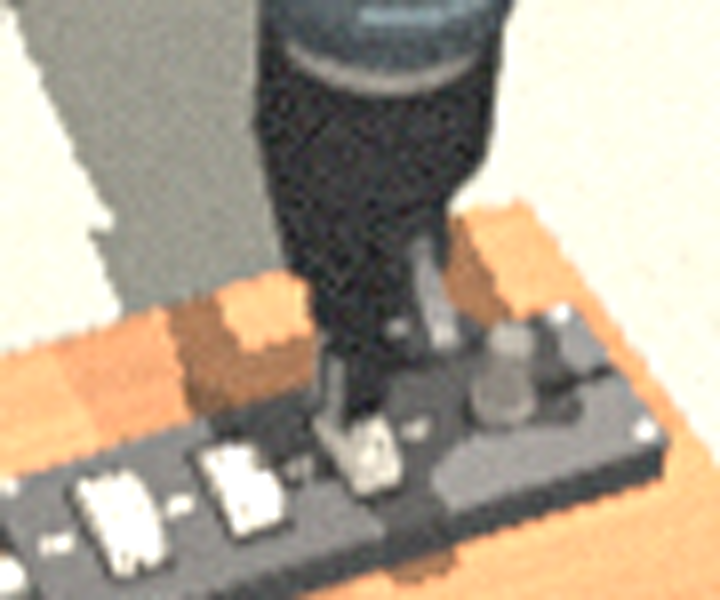

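View pics/w8z.png

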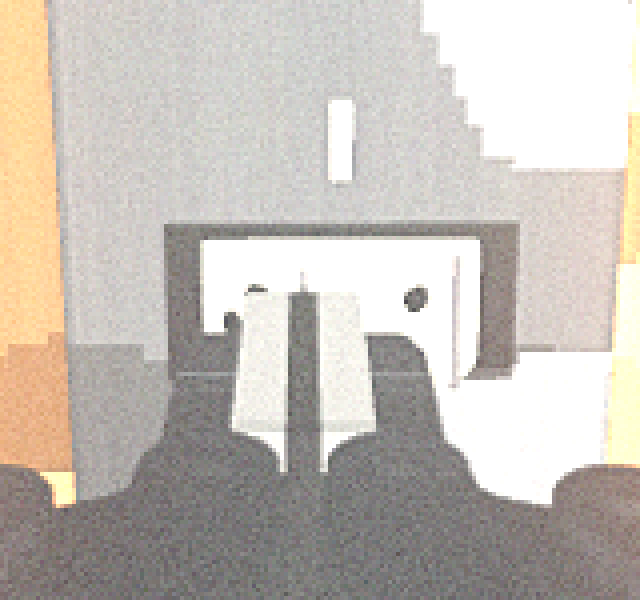

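Emit:
apply_moves --plan "0 0.02 0 0 0 0 0; 0 0.02 0 0 0 0 0; 0 0.02 0 0 0 0 0; 0 0 0 0 0 0 0; 0 0 0 0 0 0 0"

```text
time_s: 11.95
eef_pos: [0.5257, 0.0706, 0.0836]
eef_rot: [0.707, -0.707, -0.001, 0.001]
wrist_force: [-0.4, 0.4, 0.7]
opening: -0.001
```

Emit:
apply_moves --plan "0 0.02 0 0 0 0 0; 0 0.02 0 0 0 0 0; 0 0.01 0 0 0 0 0; 0 0 0 0 0 0 0; 0 0 0 0 0 0 0"

```text
time_s: 12.45
eef_pos: [0.5261, 0.0706, 0.082]
eef_rot: [-0.707, 0.707, 0.001, -0.001]
wrist_force: [-2.9, 0.6, 7.5]
opening: 0.001
```

Emit:
apply_moves --plan "0.04 0 0 0 0 0 0; 0.04 0 0 0 0 0 0; 0.04 0 0 0 0 0 0; 0.04 0 0 0 0 0 0; 0.04 0 0 0 0 0 0"

```text
time_s: 12.95
eef_pos: [0.5361, 0.0706, 0.082]
eef_rot: [-0.707, 0.707, 0.001, -0.001]
wrist_force: [-2.6, 0.5, 6.9]
opening: 0.002
```

Run:
```python
from h import *
p,R,o=pose(); print(p,o["wrist_force"],R.as_rotvec())
snap("wrist","w9"); im=cv2.imread("pics/raw_w9.png")[180:330,200:360]; im=cv2.convertScaleAbs(im,alpha=2,beta=40)
cv2.imwrite("pics/w9z.png",cv2.resize(im,None,fx=4,fy=4,interpolation=cv2.INTER_NEAREST))
```

```text
[0.5361 0.0706 0.082 ] [-2.6259  0.5293  6.9437] [-1.5709 -0.003   0.0019]
```

View pics/w9z.png

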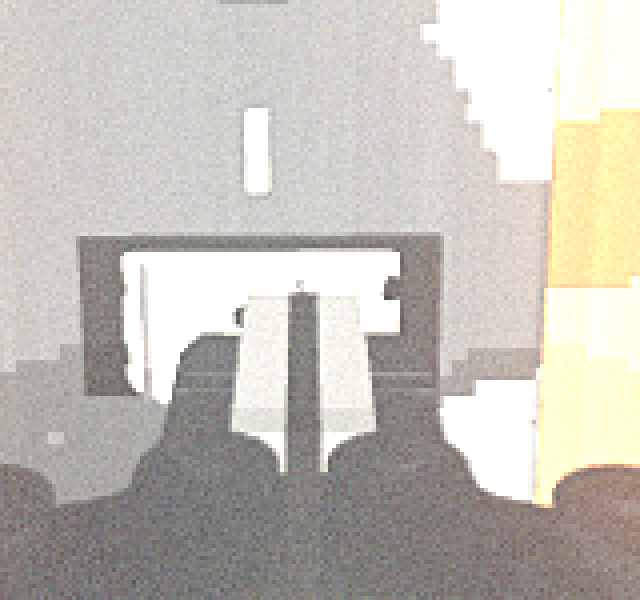

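Emit:
apply_moves --plan "0 -0.08 0 0 0 0 0; -0.126 0 0 0 0 0 0; -0.126 0 0 0 0 0 0; 0 0.04 0 0 0 0 0; 0 0.04 0 0 0 0 0"

```text
time_s: 13.5
eef_pos: [0.5223, 0.0707, 0.0811]
eef_rot: [0.707, -0.707, -0.001, 0.002]
wrist_force: [-3.3, 1.2, 10.7]
opening: -0.001
```

Emit:
apply_moves --plan "0 0 0 0 0 0 0; 0.05 0 0 0 0 0 0; 0.05 0 0 0 0 0 0; 0.05 0 0 0 0 0 0; 0.05 0 0 0 0 0 0"

```text
time_s: 14.0
eef_pos: [0.5336, 0.0708, 0.0819]
eef_rot: [0.707, -0.707, -0.001, 0.001]
wrist_force: [-2.3, 1.2, 8.3]
opening: 0.0
```

Emit:
apply_moves --plan "0.05 0 0 0 0 0 0; 0 0 0 0 0 0 0; 0 -0.1 0 0 0 0 0; 0 -0.1 -0.4 0 0 0 0; 0 0 -0.4 0 0 0 0"

```text
time_s: 14.5
eef_pos: [0.5361, 0.0305, 0.0916]
eef_rot: [-0.707, 0.707, 0.002, -0.001]
wrist_force: [0.5, -0.8, 0.1]
opening: -0.001
```

Run:
```python
from h import *
p,R,o=pose(); print(p,o["wrist_force"])
snap("wrist","w10"); im=cv2.imread("pics/raw_w10.png")[120:300,200:360]
cv2.imwrite("pics/w10z.png",cv2.resize(im,None,fx=3.3,fy=3.3,interpolation=cv2.INTER_CUBIC))
```

```text
[0.5361 0.0305 0.0916] [ 0.4752 -0.7737  0.1122]
```

View pics/w10z.png

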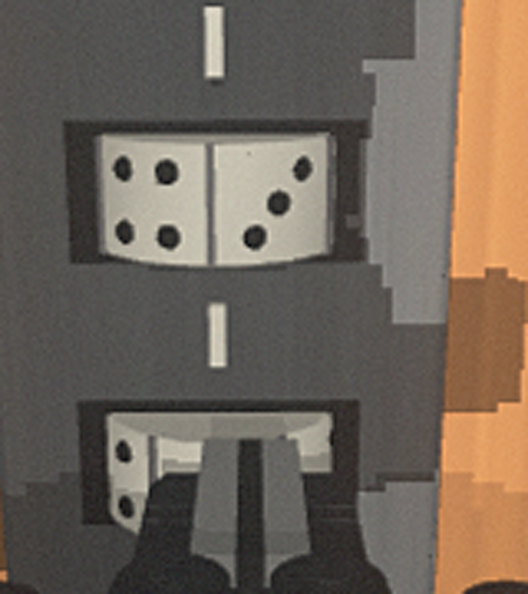

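```bash
cat >> h.py <<'E'
from scipy.optimize import least_squares
def fitwheel(npz,y,bs,v0,x0=0.5302,marks=None):
    cal=np.load(npz)
    for h in (.010,.014,.018):
        u=lambda th: proj(cal,[x0+.02*np.sin(th),0.0255+y,0.075+h+.02*np.cos(th)])[0]
        r=least_squares(lambda q:[u(q[0]-(b-1)*1.0472)-uu for uu,b in bs],[v0]); print(h,r.x,r.fun)
    print("marks",[proj(cal,[x0,.0255+m,.095]) for m in (.0675,.0225,-.0225,-.0675)])
E
python3 - <<'E'
from h import *
s=3.3
fitwheel("pics/w10.npz",.045,[(200+211/s,3.5)],2.6)
print("marks px",200+214/s,120+40/s,200+218/s,120+335/s)
E
```

```text
0.01 [2.5744] [0.]
0.014 [2.5809] [0.]
0.018 [2.5873] [0.]
marks [array([266.153 , 133.2598]), array([266.3986, 221.097 ]), array([266.6163, 297.4104]), array([266.8101, 364.2436])]
marks px 264.8484848484849 132.12121212121212 266.06060606060606 221.5151515151515
```

Emit:
apply_moves --plan "-0.116 0 0.4 0 0 0 0; -0.116 0 0.405 0 0 0 0; 0 0.07 0 0 0 0 0; 0 0.07 0 0 0 0 0; 0 0.03 0 0 0 0 0"

```text
time_s: 15.05
eef_pos: [0.5241, 0.0708, 0.0823]
eef_rot: [0.707, -0.707, -0.001, 0.001]
wrist_force: [-1.8, 2.9, 5.2]
opening: 0.006
```

Emit:
apply_moves --plan "0 0.02 0 0 0 0 0; 0 0.01 0 0 0 0 0; 0 0 0 0 0 0 0; 0 0 0 0 0 0 0; 0 0 0 0 0 0 0"

```text
time_s: 15.55
eef_pos: [0.5244, 0.0708, 0.0819]
eef_rot: [0.707, -0.707, -0.001, 0.001]
wrist_force: [-2.9, 2.8, 8.0]
opening: 0.0
```

Emit:
apply_moves --plan "0.044 0 0 0 0 0 0; 0.044 0 0 0 0 0 0; 0.044 0 0 0 0 0 0; 0.044 0 0 0 0 0 0; 0.04 0 0 0 0 0 0"

```text
time_s: 16.05
eef_pos: [0.5354, 0.0708, 0.0819]
eef_rot: [0.707, -0.707, -0.001, 0.001]
wrist_force: [-1.7, 3.2, 9.1]
opening: 0.002
```

Emit:
apply_moves --plan "0 -0.1 0 0 0 0 0; 0 -0.14 0 0 0 0 0; 0 -0.1 -0.4 0 0 0 0; 0 0 -0.4 0 0 0 0; 0 0 -0.2 0 0 0 0"

```text
time_s: 16.55
eef_pos: [0.5352, 0.0192, 0.0985]
eef_rot: [-0.707, 0.707, 0.001, -0.0]
wrist_force: [-0.2, -0.0, 0.6]
opening: 0.0
```

Run:
```python
from h import *
p,R,o=pose(); print(p,o["wrist_force"])
snap("wrist","w11"); im=cv2.imread("pics/raw_w11.png")[60:300,200:360]
cv2.imwrite("pics/w11z.png",cv2.resize(im,None,fx=3,fy=3,interpolation=cv2.INTER_CUBIC)[:600])
```

```text
[0.5352 0.0192 0.0985] [-0.1635 -0.0255  0.5503]
```

View pics/w11z.png

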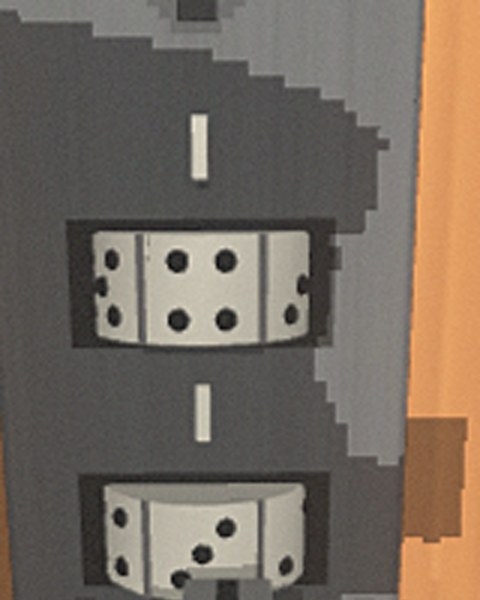

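Emit:
apply_moves --plan "0.02 0 -0.4 0 0 0 0; 0 0 -0.374 0 0 0 0; 0 0 0 0 0 0 0; 0 0.02 0 0 0 0 0; 0 0.02 0 0 0 0 0"

```text
time_s: 17.1
eef_pos: [0.5359, -0.017, 0.0959]
eef_rot: [0.707, -0.707, -0.001, 0.001]
wrist_force: [-0.2, -0.6, 0.6]
opening: 0.003
```

Run:
```python
from h import *
p,R,o=pose(); print(p,o["wrist_force"])
snap("wrist","w12"); snap("scene","s12",4,(220,130,370,270))
```

```text
[ 0.5359 -0.017   0.0959] [-0.1995 -0.6118  0.6166]
```

View pics/w12.png

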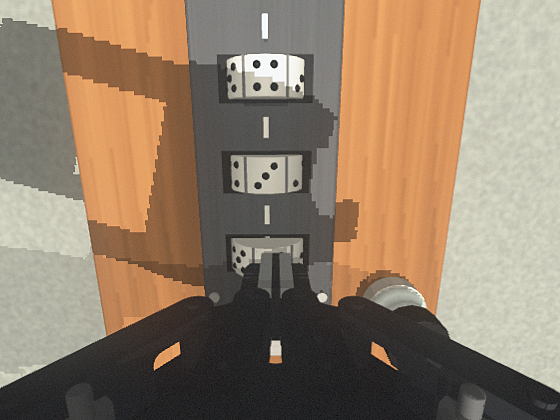

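View pics/s12.png

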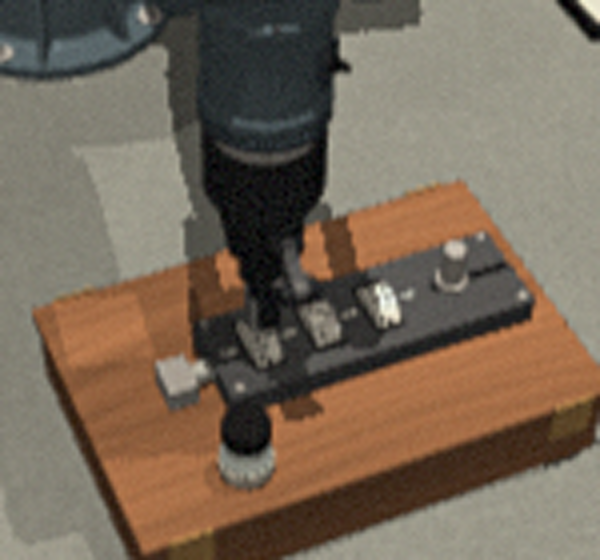

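Emit:
apply_moves --plan "0 0.02 -0.05 0 0 0 0; 0 0.02 0 0 0 0 0; 0 0.02 0 0 0 0 0; 0 0 0 0 0 0 0; 0 0 0 0 0 0 0"

```text
time_s: 17.7
eef_pos: [0.5361, -0.0203, 0.0931]
eef_rot: [0.707, -0.707, -0.001, 0.001]
wrist_force: [-0.3, 0.6, 0.5]
opening: 0.0
```

Emit:
apply_moves --plan "0 0.02 0 0 0 0 0; 0 0.02 0 0 0 0 0; 0 0.01 0 0 0 0 0; 0 0 0 0 0 0 0; 0 0 0 0 0 0 0"

```text
time_s: 18.2
eef_pos: [0.5361, -0.0203, 0.0905]
eef_rot: [0.707, -0.707, -0.001, 0.001]
wrist_force: [0.3, -0.8, -0.4]
opening: -0.001
```

Emit:
apply_moves --plan "0 0.02 0 0 0 0 0; 0 0.02 0 0 0 0 0; 0 0.01 0 0 0 0 0; 0 0 0 0 0 0 0; 0 0 0 0 0 0 0"

```text
time_s: 18.7
eef_pos: [0.536, -0.0203, 0.0881]
eef_rot: [0.707, -0.707, -0.001, 0.001]
wrist_force: [0.2, -0.2, -0.5]
opening: -0.004
```

Emit:
apply_moves --plan "0 0.02 0 0 0 0 0; 0 0.02 0 0 0 0 0; 0 0.01 0 0 0 0 0; 0 0 0 0 0 0 0; 0 0 0 0 0 0 0"

```text
time_s: 19.2
eef_pos: [0.5363, -0.0204, 0.0862]
eef_rot: [-0.707, 0.707, 0.001, -0.001]
wrist_force: [-1.2, 1.1, 5.8]
opening: 0.001
```

Emit:
apply_moves --plan "0 0.008 0 0 0 0 0; -0.06 0 0 0 0 0 0; -0.06 0 0 0 0 0 0; -0.06 0 0 0 0 0 0; -0.06 0 0 0 0 0 0"

```text
time_s: 19.7
eef_pos: [0.5253, -0.0206, 0.0862]
eef_rot: [-0.707, 0.707, 0.002, 0.0]
wrist_force: [2.9, -0.3, 5.9]
opening: -0.004
```

Emit:
apply_moves --plan "0 -0.08 0 0 0 0 0; 0.124 0 0 0 0 0 0; 0.124 0 0 0 0 0 0; 0 0.05 0 0 0 0 0; 0 0.03 0 0 0 0 0"

```text
time_s: 20.2
eef_pos: [0.5376, -0.0206, 0.0855]
eef_rot: [-0.707, 0.707, 0.002, -0.001]
wrist_force: [1.0, 0.4, 8.6]
opening: 0.0
```

Emit:
apply_moves --plan "-0.06 0 0 0 0 0 0; -0.06 0 0 0 0 0 0; -0.06 0 0 0 0 0 0; -0.06 0 0 0 0 0 0; 0 0 0 0 0 0 0"

```text
time_s: 20.7
eef_pos: [0.5257, -0.0206, 0.0861]
eef_rot: [-0.707, 0.707, 0.002, -0.0]
wrist_force: [0.9, -0.5, 6.2]
opening: -0.004
```

Emit:
apply_moves --plan "0 -0.1 0 0 0 0 0; 0 -0.14 0 0 0 0 0; 0 -0.1 -0.4 0 0 0 0; 0 0 -0.4 0 0 0 0; 0 0 -0.1 0 0 0 0"

```text
time_s: 21.2
eef_pos: [0.5245, -0.0667, 0.1024]
eef_rot: [-0.707, 0.707, 0.001, -0.001]
wrist_force: [-0.5, -0.1, 0.0]
opening: 0.002
```

Run:
```python
from h import *
p,R,o=pose(); print(p,o["wrist_force"])
snap("wrist","w13"); im=cv2.imread("pics/raw_w13.png")[30:250,190:350]
cv2.imwrite("pics/w13z.png",cv2.resize(im,None,fx=2.7,fy=2.7,interpolation=cv2.INTER_CUBIC))
snap("scene","s13",4,(220,130,370,270))
```

```text
[ 0.5245 -0.0667  0.1024] [-0.515  -0.0589  0.0224]
```

View pics/w13z.png

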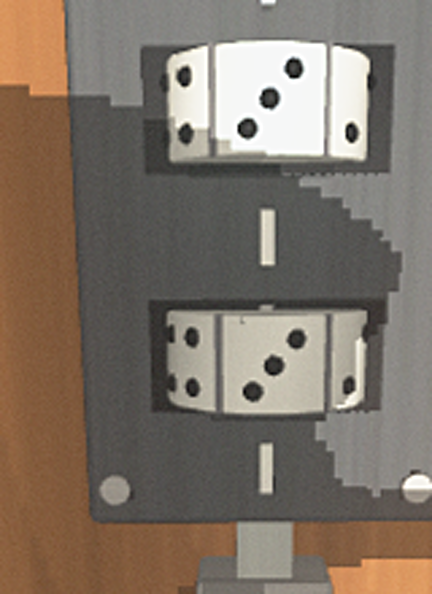

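Run:
```python
from h import *
s=2.7
fitwheel("pics/w13.npz",-.045,[(190+219/s,3.5),(190+328/s,2.5)],2.1)
fitwheel("pics/w13.npz",0,[(190+212/s,3.5),(190+327/s,2.5)],2.1)
print(190+267/s,30+237/s,190+266/s,30+468/s)
```

```text
0.01 [2.1745] [ 0.8094 -0.9628]
0.014 [2.1643] [ 0.3693 -0.4332]
0.018 [2.154] [-0.0979  0.1132]
marks [array([291.1632, -92.1249]), array([289.7953,  21.0862]), array([288.6081, 118.5466]), array([287.5703, 203.1528])]
0.01 [2.0939] [ 0.3478 -0.3665]
0.014 [2.0838] [-0.1846  0.1917]
0.018 [2.0733] [-0.7513  0.7681]
marks [array([291.1632, -92.1249]), array([289.7953,  21.0862]), array([288.6081, 118.5466]), array([287.5703, 203.1528])]
288.8888888888889 117.77777777777777 288.51851851851853 203.33333333333331
```

Emit:
apply_moves --plan "0.12 0 0.47 0 0 0 0; 0.12 0.08 0.47 0 0 0 0; 0 0.14 0 0 0 0 0; 0 0.08 0 0 0 0 0; 0 0.03 0 0 0 0 0"

```text
time_s: 21.8
eef_pos: [0.5359, -0.0172, 0.0855]
eef_rot: [0.708, -0.706, -0.001, 0.002]
wrist_force: [-2.5, 6.8, 9.8]
opening: 0.003
```

Emit:
apply_moves --plan "0 0.01 0 0 0 0 0; -0.055 0 0 0 0 0 0; -0.055 0 0 0 0 0 0; -0.055 0 0 0 0 0 0; -0.055 0 0 0 0 0 0"

```text
time_s: 22.3
eef_pos: [0.5267, -0.0187, 0.0862]
eef_rot: [0.707, -0.707, -0.002, -0.0]
wrist_force: [4.1, 3.1, 5.4]
opening: 0.003
```

Emit:
apply_moves --plan "0 -0.08 0 0 0 0 0; 0.11 0 0 0 0 0 0; 0.11 0 0 0 0 0 0; 0 0.05 0 0 0 0 0; 0 0.03 0 0 0 0 0"

```text
time_s: 22.8
eef_pos: [0.5375, -0.0188, 0.0855]
eef_rot: [-0.707, 0.707, 0.002, -0.001]
wrist_force: [-0.4, 0.5, 8.6]
opening: -0.002
```

Emit:
apply_moves --plan "0 0 0 0 0 0 0; -0.05 0 0 0 0 0 0; -0.05 0 0 0 0 0 0; -0.05 0 0 0 0 0 0; -0.03 0 0 0 0 0 0"

```text
time_s: 23.3
eef_pos: [0.5291, -0.0188, 0.0863]
eef_rot: [-0.707, 0.707, 0.002, 0.0]
wrist_force: [2.3, -0.1, 6.4]
opening: 0.003
```

Emit:
apply_moves --plan "0 -0.1 0 0 0 0 0; 0 -0.14 0 0 0 0 0; 0 -0.1 -0.4 0 0 0 0; 0 0 -0.4 0 0 0 0; 0 0 -0.1 0 0 0 0"

```text
time_s: 23.8
eef_pos: [0.5275, -0.0647, 0.1024]
eef_rot: [-0.707, 0.707, 0.001, -0.001]
wrist_force: [-0.7, 1.2, 0.5]
opening: -0.002
```

Run:
```python
from h import *
p,R,o=pose(); print(p,o["wrist_force"])
snap("wrist","w14"); im=cv2.imread("pics/raw_w14.png")[30:250,190:350]
cv2.imwrite("pics/w14z.png",cv2.resize(im,None,fx=2.7,fy=2.7,interpolation=cv2.INTER_CUBIC))
```

```text
[ 0.5275 -0.0647  0.1024] [-0.7167  1.1855  0.5144]
```

View pics/w14z.png

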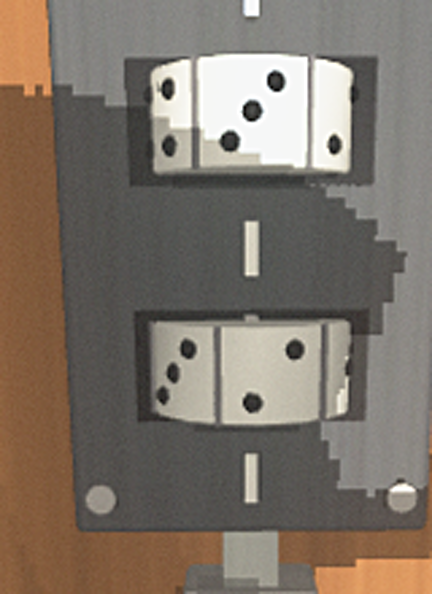

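Run:
```python
from h import *
s=2.7
fitwheel("pics/w14.npz",-.045,[(190+218/s,2.5),(190+322/s,1.5)],1.1)
fitwheel("pics/w14.npz",0,[(190+194/s,3.5),(190+310/s,2.5)],2.1)
print(190+251/s,30+248/s,190+251.5/s,30+477/s)
```

```text
0.01 [1.2706] [ 0.4836 -0.7093]
0.014 [1.2627] [ 0.092  -0.1336]
0.018 [1.2548] [-0.3233  0.4646]
marks [array([284.3496, -86.6899]), array([283.4952,  25.7445]), array([282.7542, 122.574 ]), array([282.1067, 206.6632])]
0.01 [2.0901] [ 0.6045 -0.6189]
0.014 [2.0844] [ 0.0757 -0.0768]
0.018 [2.0786] [-0.4849  0.4881]
marks [array([284.3496, -86.6899]), array([283.4952,  25.7445]), array([282.7542, 122.574 ]), array([282.1067, 206.6632])]
282.96296296296293 121.85185185185185 283.14814814814815 206.66666666666666
```

Emit:
apply_moves --plan "0.1 0 0.47 0 0 0 0; 0 0.08 0.43 0 0 0 0; 0 0.14 0 0 0 0 0; 0 0.04 0 0 0 0 0; 0 0.03 0 0 0 0 0"

```text
time_s: 24.35
eef_pos: [0.532, -0.0184, 0.0872]
eef_rot: [0.707, -0.707, -0.001, 0.002]
wrist_force: [-0.4, -0.3, 1.3]
opening: -0.004
```

Emit:
apply_moves --plan "0 0.03 0 0 0 0 0; 0 0.02 0 0 0 0 0; 0 0 0 0 0 0 0; 0 0 0 0 0 0 0; 0 0 0 0 0 0 0"

```text
time_s: 24.85
eef_pos: [0.5328, -0.0185, 0.0861]
eef_rot: [0.707, -0.707, -0.001, 0.001]
wrist_force: [-2.1, 2.0, 6.5]
opening: 0.003
```

Emit:
apply_moves --plan "-0.03 0 0 0 0 0 0; -0.03 0 0 0 0 0 0; -0.03 0 0 0 0 0 0; 0 0 0 0 0 0 0; 0 0 0 0 0 0 0"

```text
time_s: 25.35
eef_pos: [0.529, -0.0189, 0.0861]
eef_rot: [-0.707, 0.707, 0.002, -0.0]
wrist_force: [2.5, 1.1, 6.5]
opening: 0.002
```

Emit:
apply_moves --plan "0 -0.1 0 0 0 0 0; 0 -0.14 0 0 0 0 0; 0 -0.1 -0.4 0 0 0 0; 0 0 -0.4 0 0 0 0; 0 0 -0.1 0 0 0 0"

```text
time_s: 25.85
eef_pos: [0.5278, -0.0649, 0.1024]
eef_rot: [-0.707, 0.707, 0.0, -0.001]
wrist_force: [0.1, 0.4, -1.2]
opening: -0.003
```

Run:
```python
from h import *
p,R,o=pose(); print(p,o["wrist_force"])
snap("wrist","w15"); im=cv2.imread("pics/raw_w15.png")[30:250,190:350]
cv2.imwrite("pics/w15z.png",cv2.resize(im,None,fx=2.7,fy=2.7,interpolation=cv2.INTER_CUBIC))
```

```text
[ 0.5278 -0.0649  0.1024] [ 0.0838  0.3643 -1.1788]
```

View pics/w15z.png

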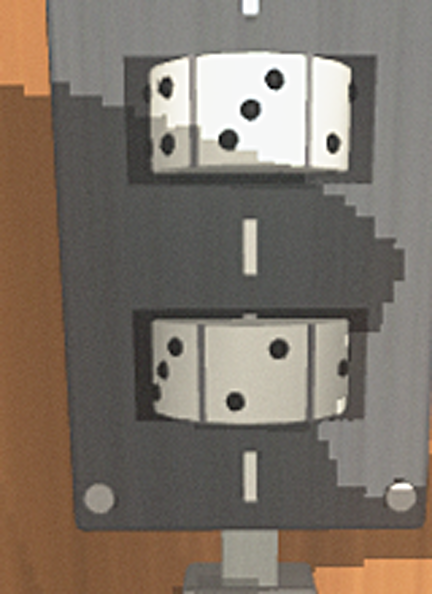

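Run:
```python
from h import *
s=2.7
fitwheel("pics/w15.npz",-.045,[(190+201.5/s,2.5),(190+310/s,1.5)],1.1)
fitwheel("pics/w15.npz",0,[(190+193/s,3.5),(190+309/s,2.5)],2.1)
print(190+250/s,30+248/s,190+250/s,30+477/s)
```

```text
0.01 [1.1216] [ 0.7408 -0.8528]
0.014 [1.1159] [ 0.3058 -0.3493]
0.018 [1.1101] [-0.1538  0.1744]
marks [array([283.7628, -87.4411]), array([282.9697,  25.1589]), array([282.2819, 122.108 ]), array([281.681 , 206.2832])]
0.01 [2.0945] [ 0.5875 -0.6042]
0.014 [2.0892] [ 0.0587 -0.0599]
0.018 [2.0838] [-0.5016  0.5079]
marks [array([283.7628, -87.4411]), array([282.9697,  25.1589]), array([282.2819, 122.108 ]), array([281.681 , 206.2832])]
282.5925925925926 121.85185185185185 282.5925925925926 206.66666666666666
```

Run:
```python
from h import *
fitwheel("pics/w11.npz",.045,[(200+141/3,4.5),(200+264/3,3.5)],3.1)
print(200+200/3,60+147/3,200+203/3,60+412/3)
fitwheel("pics/w11.npz",.0,[(200+147.5/3,3.5),(200+261/3,2.5)],2.1)
```

```text
0.01 [3.1381] [ 0.4783 -0.4638]
0.014 [3.1431] [-0.0224  0.0219]
0.018 [3.1482] [-0.5439  0.5351]
marks [array([267.7509, 109.8649]), array([268.0966, 197.4188]), array([268.4013, 273.7303]), array([268.6714, 340.7494])]
266.6666666666667 109.0 267.6666666666667 197.33333333333334
0.01 [2.0977] [ 0.2722 -0.2671]
0.014 [2.1024] [-0.157  0.155]
0.018 [2.1072] [-0.6026  0.5994]
marks [array([267.7509, 109.8649]), array([268.0966, 197.4188]), array([268.4013, 273.7303]), array([268.6714, 340.7494])]
```

Emit:
apply_moves --plan "0.04 0 0.82 0 0 0 0; 0 0 0.82 0 0 0 0; 0 0 0.82 0 0 0 0; 0 0 0.82 0 0 0 0; 0 0 0 0 0 0 0"

```text
time_s: 26.4
eef_pos: [0.5281, 0.1056, 0.1018]
eef_rot: [0.708, -0.707, -0.002, 0.003]
wrist_force: [0.7, -0.5, 0.0]
opening: -0.001
```

Run:
```python
from h import *
p,R,o=pose(); print(p,o["wrist_force"])
snap("wrist","w16"); snap("scene","s16",4,(220,130,370,270))
```

```text
[0.5281 0.1056 0.1018] [ 0.6739 -0.5446  0.0262]
```

View pics/w16.png

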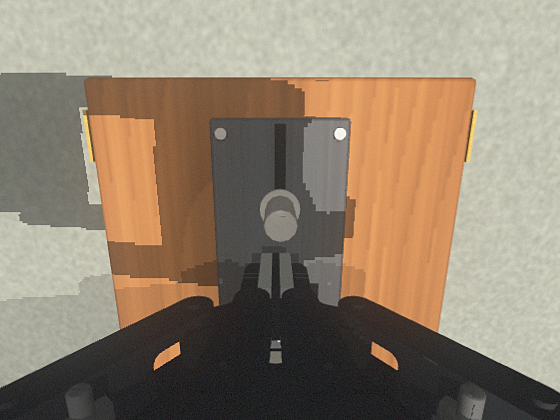

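View pics/s16.png

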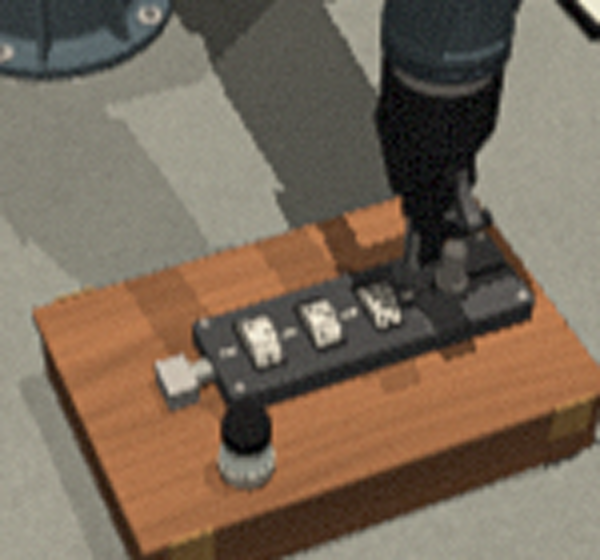

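Run:
```python
from h import *
p,R,o=pose(); print(p,o["wrist_force"],o["time_s"],R.as_rotvec())
```

```text
[0.5288 0.102  0.1019] [ 0.029  -1.1388  0.3568] 26.5 [-1.571  -0.0037  0.0055]
```

Emit:
apply_moves --plan "0.02 0 0 0 0 0 0; 0 0 0 0 0 0 0; 0 0.1 0 0 0 0 0; 0 0.1 0 0 0 0 0; 0 0 0 0 0 0 0"

```text
time_s: 27.0
eef_pos: [0.5298, 0.1001, 0.091]
eef_rot: [0.707, -0.707, 0.0, 0.001]
wrist_force: [-0.4, 0.2, -0.9]
opening: -0.001
```

Run:
```python
from h import *
p,R,o=pose(); print(p,o["wrist_force"])
snap("wrist","w17"); snap("scene","s17",6,(290,150,380,240))
```

```text
[0.5298 0.1001 0.091 ] [-0.4375  0.1726 -0.9139]
```

View pics/w17.png

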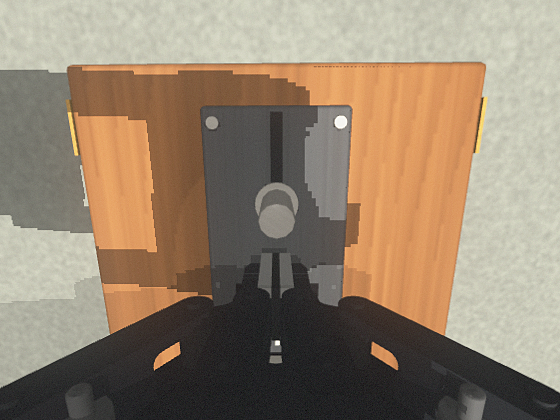

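View pics/s17.png

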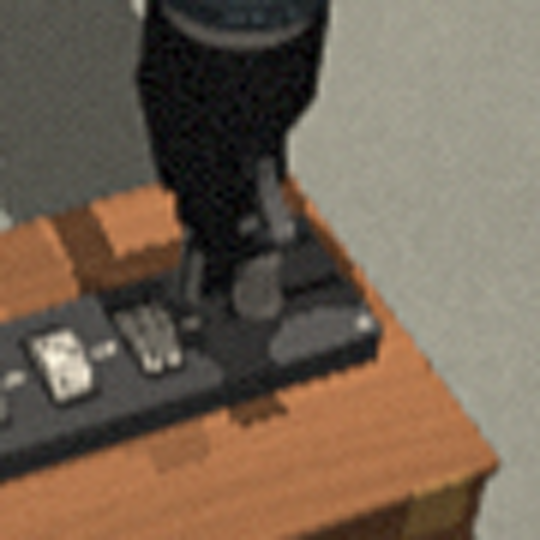

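Emit:
apply_moves --plan "0 0.06 0 0 0 0 0; 0 0.06 0 0 0 0 0; 0 0.06 0 0 0 0 0; 0 0.04 0 0 0 0 0; 0 0 0 0 0 0 0"

```text
time_s: 27.6
eef_pos: [0.5303, 0.1007, 0.0807]
eef_rot: [0.707, -0.707, -0.001, 0.001]
wrist_force: [-0.0, -0.1, 0.7]
opening: 0.0
```

Emit:
apply_moves --plan "0 0 0.02 0 0 0 0; 0 0 0.02 0 0 0 0; 0 0 0.02 0 0 0 0; 0 0 0.02 0 0 0 0; 0 0 0.02 0 0 0 0"

```text
time_s: 28.1
eef_pos: [0.5306, 0.1058, 0.0813]
eef_rot: [-0.707, 0.707, 0.001, -0.001]
wrist_force: [0.3, 0.4, -0.1]
opening: 0.002
```

Emit:
apply_moves --plan "0 0 0.02 0 0 0 0; 0 0 0.02 0 0 0 0; 0 0 0.02 0 0 0 0; 0 0 0.02 0 0 0 0; 0 0 0.02 0 0 0 0"

```text
time_s: 28.6
eef_pos: [0.5306, 0.1105, 0.0812]
eef_rot: [-0.707, 0.707, 0.001, -0.001]
wrist_force: [-0.5, -2.0, -0.1]
opening: -0.0
```

Emit:
apply_moves --plan "0 0 0.02 0 0 0 0; 0 0 0.02 0 0 0 0; 0 0 0.02 0 0 0 0; 0 0 0.02 0 0 0 0; 0 0 0.02 0 0 0 0"

```text
time_s: 29.1
eef_pos: [0.5305, 0.1157, 0.0812]
eef_rot: [-0.707, 0.707, 0.001, -0.001]
wrist_force: [0.2, -1.8, -0.3]
opening: 0.004
```

Emit:
apply_moves --plan "0 0 0.05 0 0 0 0; 0 0 0.05 0 0 0 0; 0 0 0.05 0 0 0 0; 0 0 0.05 0 0 0 0; 0 0 0.05 0 0 0 0"

```text
time_s: 29.6
eef_pos: [0.5305, 0.1284, 0.0812]
eef_rot: [0.707, -0.707, -0.001, 0.001]
wrist_force: [-0.1, -1.7, 0.2]
opening: 0.002
```

Emit:
apply_moves --plan "0 0 0.03 0 0 0 0; 0 0 0.03 0 0 0 0; 0 0 0.02 0 0 0 0; 0 0 0 0 0 0 0; 0 0 0 0 0 0 0"

```text
time_s: 30.1
eef_pos: [0.5305, 0.1324, 0.0811]
eef_rot: [0.707, -0.707, -0.001, 0.001]
wrist_force: [0.1, -0.6, 0.1]
opening: -0.0
```

Run:
```python
from h import *
p,R,o=pose(); print(p,o["wrist_force"])
snap("wrist","w18")
```

```text
[0.5305 0.1324 0.0811] [ 0.0554 -0.6175  0.143 ]
```

View pics/w18.png

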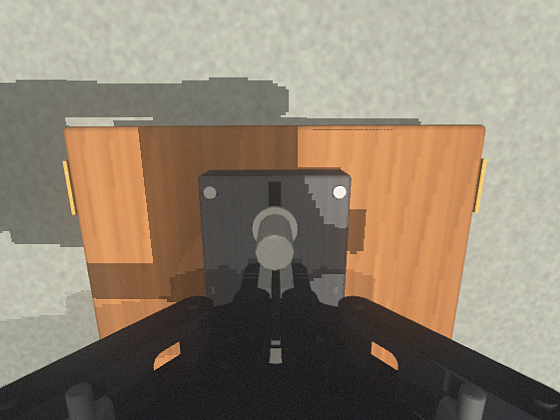

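Emit:
apply_moves --plan "0 0 0.02 0 0 0 0; 0 0 0.02 0 0 0 0; 0 0 0.02 0 0 0 0; 0 0 0.02 0 0 0 0; 0 0 0 0 0 0 0"

```text
time_s: 30.65
eef_pos: [0.5305, 0.1363, 0.0812]
eef_rot: [0.707, -0.707, -0.001, 0.001]
wrist_force: [-0.1, -1.0, -0.1]
opening: -0.003
```

Emit:
apply_moves --plan "0 0 0.01 0 0 0 0; 0 0 0.01 0 0 0 0; 0 0 0.01 0 0 0 0; 0 0 0 0 0 0 0; 0 0 0 0 0 0 0"

```text
time_s: 31.15
eef_pos: [0.5305, 0.1377, 0.0812]
eef_rot: [0.707, -0.707, -0.001, 0.001]
wrist_force: [0.9, -2.2, -0.1]
opening: 0.004
```

Emit:
apply_moves --plan "0 0 0.01 0 0 0 0; 0 0 0.01 0 0 0 0; 0 0 0 0 0 0 0; 0 0 0 0 0 0 0; 0 0 0 0 0 0 0"

```text
time_s: 31.65
eef_pos: [0.5305, 0.1387, 0.0812]
eef_rot: [0.707, -0.707, -0.001, 0.001]
wrist_force: [0.6, -2.0, -0.5]
opening: -0.0
```

Emit:
apply_moves --plan "0 0 0.01 0 0 0 0; 0 0 0.01 0 0 0 0; 0 0 0 0 0 0 0; 0 0 0 0 0 0 0; 0 0 0 0 0 0 0"

```text
time_s: 32.15
eef_pos: [0.5305, 0.1397, 0.0812]
eef_rot: [0.707, -0.707, -0.001, 0.001]
wrist_force: [-0.5, -1.9, -1.4]
opening: -0.002
```

Emit:
apply_moves --plan "0 0 0.01 0 0 0 0; 0 0 0.01 0 0 0 0; 0 0 0 0 0 0 0; 0 0 0 0 0 0 0; 0 0 0 0 0 0 0"

```text
time_s: 32.65
eef_pos: [0.5305, 0.1403, 0.0812]
eef_rot: [-0.707, 0.707, 0.001, -0.001]
wrist_force: [-0.7, -5.4, -0.3]
opening: 0.001
```

Run:
```python
from h import *
p,R,o=pose(); print(p,o["wrist_force"])
cal=snap("wrist","w19")
for y in (.102,.128,.130,.132): print(y,proj(cal,[.53,.0255+y,.129]),proj(cal,[.53,.0255+y+.008,.129]))
```

```text
[0.5305 0.1403 0.0812] [-0.6875 -5.3871 -0.2813]
0.102 [276.6514 320.1949] [276.7334 303.2744]
0.128 [276.9278 263.1379] [277.0189 244.3186]
0.13 [276.9503 258.4919] [277.0421 239.5141]
0.132 [276.973 253.807] [277.0655 234.6688]
```

View pics/w19.png

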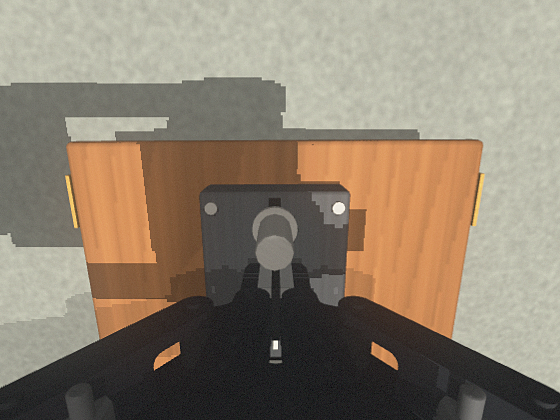

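Emit:
apply_moves --plan "0 0 -0.04 0 0 0 0; 0 0 -0.1 0 0 0 0; 0 0 -0.1 0 0 0 0; 0 -0.2 0 0 0 0 0; 0 -0.6 0 0 0 0 0"

```text
time_s: 33.2
eef_pos: [0.5281, 0.1285, 0.1193]
eef_rot: [0.707, -0.707, 0.001, 0.003]
wrist_force: [0.1, 0.1, -0.2]
opening: -0.003
```

Emit:
apply_moves --plan "0 -0.8 0 0 0 0 0; 0 -0.8 -0.8 0 0 0 0; 0 -0.8 -0.8 0 0 0 0; 0 0 -0.6 0 0 0 0; 0 0 0 0 0 0 0"

```text
time_s: 33.7
eef_pos: [0.532, 0.0249, 0.2345]
eef_rot: [-0.707, 0.708, 0.001, 0.002]
wrist_force: [0.5, 0.3, -1.1]
opening: -0.001
```

Run:
```python
from h import *
p,R,o=pose(); print(p,o["wrist_force"],o["time_s"])
cal=snap("wrist","w20"); snap("scene","s20")
for y in (.102,.128,.132): print(y,proj(cal,[.53,.0255+y,.129]))
```

```text
[0.532  0.0249 0.2345] [ 0.4851  0.253  -1.1129] 33.7
0.102 [273.4577  77.1458]
0.128 [273.3919  40.4368]
0.132 [273.3815  34.6089]
```

View pics/w20.png

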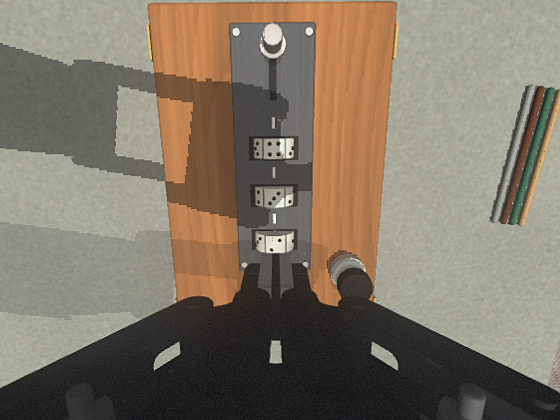

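View pics/s20.png

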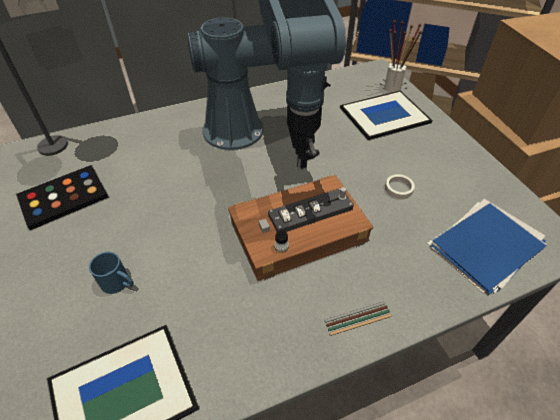

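Emit:
apply_moves --plan "0 0 0 0 0 0 0; 0 0 0 0 0 0 0; 0 0 0 0 0 0 0; 0 0 0 0 0 0 0; 0 0 0 0 0 0 0"

```text
time_s: 34.3
eef_pos: [0.5308, 0.0284, 0.2317]
eef_rot: [0.707, -0.707, -0.001, 0.001]
wrist_force: [0.0, 0.2, -0.5]
opening: 0.003
```

Run:
```python
from h import *
p,R,o=pose(); print(p,o["wrist_force"],o["time_s"])
print(ctrl.hand_in())
```

```text
[0.5308 0.0284 0.2317] [ 0.0075  0.234  -0.4711] 34.3
the job is handed in; nothing more can be done
None
```

I rolled the left wheel to 4 and the right wheel to 2, drew the bolt fully left by its knob, then backed away and handed the job in at 34.3 s. The hand-in gave no verdict.

- **Wheels:** measured in the wrist pictures before the bolt was drawn, the left is at about 3.15 rad (target 3.14), the middle at about 2.09 (target 2.09) and the right at about 1.09 (target 1.05). All are inside the 0.15 rad limit. After the bolt was drawn I only checked the numbers by eye, and they still showed 4, 3, 2. The middle wheel was not touched.
- **Forces:** the wheel readings were mostly 5 to 10 N. The highest was about 12 N, when the finger was still settling sideways on the right wheel. I only saw the force at the end of each half-second call, so brief peaks between readings would not show.
- **Bolt:** it slid at about 2 N, and the force rose to 5.4 N at the end stop. The picture puts the knob at chest y = 132 mm, which is the full 30 mm of travel.
- **Bystanders:** in the final scene picture, compared by eye, the ink jar, tape roll and mug look unmoved. The gripper is clear above the chest and touching nothing.
- **Disagreement:** the interface says the shut fingertips stand 11 mm ahead of the TCP. The pictures and the first contact put them about 26 mm behind it, so I felt for each wheel's top by force instead of relying on the stated figure.

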